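# Raise a seamer lifter: change the spacer under its plate

### The job

This can-seamer lifter is set too low: take the knurled cap and then the lifter plate off its spindle and stand them upright, side by side, on the floor of the shallow steel parts tray. Then move the thin spacer from the lifter to the free peg of the spacer rack and fit the thickest spacer from the rack on the lifter in its place; leave the middle spacer on its peg. Finally put the plate, small hub downwards, and then the cap back on the spindle, with every part fully seated and let go.

Things in the scene. Friction and masses are not known exactly. Their poses are not given: they have to be found in the camera images.
- lifter: Bench-mounted lifter head, fixed: 124 mm square grey base with four bolts, round housing 74 mm wide, then a bare steel neck 44 mm in diameter whose flat top, 72 mm above the table, is the seat for the spacer. From the seat rises a 16 mm diameter spindle, 47 mm tall, its last 6 mm tapered. Origin: centre of the underside of the base, on the spindle axis; z up. At the start it carries, from the seat up, spacer_thin, lifter_plate, cap.
- cap: Knurled dark steel cap, 32 mm in diameter, 32 mm tall, closed on top, with a 20 mm bore 24 mm deep from below that slips loosely over the spindle; it rests on the plate. About 0.1 kg. Origin: centre of its underside; z up. Starts 98 mm above the table.
- lifter_plate: Round lifter plate, 18 mm tall: a disc 50 mm in diameter and 9 mm thick (its upper half) on a hub 34 mm in diameter and 9 mm tall (its lower half), with a 20 mm through bore; slips loosely over the spindle. About 0.2 kg. Origin: centre of the hub's underside; z up. Starts on the thin spacer, 80 mm above the table.
- spacer_thin: Flat steel ring, 60 mm outside, 20 mm bore, 8 mm thick, about 0.2 kg, under the lifter plate at the start (its rim shows round the plate). Origin: centre of its underside; z along its axis.
- spacer_mid: Flat steel ring, 60 mm outside, 20 mm bore, 12 mm thick, one dark groove round its rim, on one peg of the rack; stays there. Origin: centre of its underside.
- spacer_thick: Thickest flat steel ring, 60 mm outside, 20 mm bore, 20 mm thick, two dark grooves round its rim, about 0.2 kg, on another peg of the rack. Origin: centre of its underside; z along its axis.
- free_peg: The empty one of three alike fixed pegs, 95 mm apart in a row on the spacer rack (a grey board 300 x 90 x 12 mm; which peg is empty changes): a shoulder 36 mm in diameter and 24 mm tall, then a 16 mm diameter post 32 mm taller, its last 6 mm tapered. A spacer rests on the shoulder. Origin: centre of the peg's underside, on top of the board, 12 mm above the table (so the shoulder's top is 36 mm above the table); z up.
- parts_tray: Shallow fixed steel tray, 250 x 160 mm and 20 mm high, walls and floor 3 mm, empty at the start; rack and tray change sides. Origin: centre of its underside; x along its long side (nearly straight away from the robot), y along its short side, z up.
Things that resemble listed ones, but are neither listed nor needed, are in the scene too. Leave any turquoise look-alike of the cap alone. Leave any turquoise look-alike of the lifter_plate alone.

How it is judged:
By the outcome, as a careful person would: the job done as asked, in the order asked, and still so for the second after the job is handed in, with the robot touching nothing.
It also fails if it takes over 128 s, if anything falls off the work surface, if the arm or the gripper's body presses on something with over 40 N, if the wrist force passes 120 N, or if a joint passes its speed limit or range.

### The arm

A 6-joint arm with a two-finger parallel gripper is mounted at the origin on the work surface; the furniture and walls round the work are solid. World frame = base frame: x ahead of the robot, y to its left, z up, the work surface at z = 0. Lengths are in mm, angles in rad, forces in N, time in s.
With the tool pointing down it reaches from about 275 to 1000 mm from the base axis. Payload 8.4 kg.
Tool frame: the origin (TCP) lies on the centre line of the jaws, within the pads' length; the fingertips stand 22 mm ahead of it and the grasp point (between the pads) lies 3 mm ahead of it; z points along the fingers, x is the direction in which the jaws open and shut, and the axes are right-handed (so a half turn about z gives the same grasp; the last joint's range is limited). The gripper opens to 85 mm and grips with 20 to 120 N. Pads are 22 mm wide; open, the fingers measure 114 mm over their backs; the gripper's body (76 mm by 85 mm) begins 54 mm behind the grasp point. The pads swing forward as they close: fully open they stand 13 mm farther back than shut.
Start: joints at [1.261, 0.353, 1.633, -0, 1.155, -0.002], TCP at [189.35, 595.63, 253.281] pointing down, gripper open.
Joint ranges: [-2.63, 2.63], [-0.92, 2.1], [0.06, 2.66], [-1.3, 4.44], [0, 2.69], [-3.02, 3.02]. Speed limits (rad/s): [2.22, 2.22, 2.79, 3.14, 3.14, 3.14].

### API

Orientations are given as [roll, pitch, yaw] about the fixed x, y, z axes, in that order (R = Rz(yaw) Ry(pitch) Rx(roll)).
In Python, from rig import status, viewer, job gives the robot as it stands.
- The arm moves only by the tool send_rows, never from a script. Its argument "plan" is a list of rows, each a list of 3 entries, a list of its own where there are three numbers: the shift along the tool's x, y, z in m, then the turn, a rotation vector about the tool's x, y, z in rad, then the opening, from -1 (shut) to 1 (fully open). In form: [[[x, y, z], [rx, ry, rz], jaw], ...]. A call has exactly 5 rows; each row is the pose to reach, as a shift and turn from the pose measured when the call began, along the tool's axes at that moment; what a row does not reach only later rows make up. A row lasts 1/12 s, in which the tool goes at most 41.7 mm and 7.16 degrees, less where a joint would pass 70% of its speed; a pose out of reach is approached as far as the arm can. A call with a gripper value outside its range is refused whole. The fingers move at their own pace and stop on an object; "squeeze" is the grip in N (left out, the last holds). Time passes only in rows, so rows that repeat a pose let the fingers close, or fill a call up. It gives the time, the measured TCP pose, the force and the opening at its end, in the units of the state.
- status.sense(): the state, without advancing time (a new reading comes with each control period).
- viewer.grab_frame(name): name is "side" or "top"; returns the picture (400x640x3 uint8, red, green, blue); there is no depth.
- viewer.camera_params(name): a dict with "intrinsics" (3x3 intrinsics, pixels), "xyz" and "orientation" of the camera in the world. Camera axes: x right, y down, z forward; pixel columns grow to the right and rows downward; lengths in mm; the calibration is good to about 2 mm. A picture is of the moment at which its call begins. camera_params takes no time and is no camera call.
- job.sign_off(): hands the job in, once; it reports no verdict.
Trained networks look in the newest picture that a camera, given by its name, has taken for a name from the list of things; names that differ only in an ending like _2 or _b are one class to them, and where a whole thing is asked for, a point or a joint stands for the part that bears it (a point fixed in the world has none). Each returns a list of dicts, best first, with "p" (0 to 1); they miss things now and then, are a little off and sometimes report something else, mostly with a low value. They report only what shows in the picture. A call takes as long as a camera call. They do not tell look-alikes from the thing itself.
- viewer.cut_out(label, camera): "mask" (400x640 bool, what is visible of it) and "extent" ([left, top, width, height] in pixels, round what is visible of it).
The state is a dict: "clock": time; "qpos": joint angles; "qvel": joint speeds; "joint_efforts": joint torques, N m; "eef_pos": TCP position; "tcp_rot": TCP orientation; "contact_force": force on the tool from outside, world axes, zero at the start; "wrist_torque": the same for the moment, N m; "opening": opening from 0.0 (shut) to 1.0 (fully open).
Only numpy, scipy, OpenCV 4.12 (cv2) and the standard library are available. Lean on these libraries where they do the work, as an engineer would, in place of code of your own. Each camera call takes 0.05 s, during which the arm holds its last target.

## Working session

There is one attempt and no reset: what is moved stays moved. The work goes in short steps, Python scripts to look and compute and a tool call to move; the robot and the scene stay as the last step left them, time stands still between calls to the robot, and variables do not carry over. Pictures are saved under pics/ and viewed, and the job is handed in when it is done.

Besides the shell and the picture viewer there is one more tool, called after ">>>" as name(argument=value, ...) on one line, values as JSON. send_rows: Moves the arm, as the interface text tells. Its arguments: {"type":"object","properties":{"plan":{"type":"array"},"squeeze":{"type":"number"}},"required":["plan"]}

```bash
ls; mkdir -p pics; python3 - <<'E'
from rig import status, viewer
import cv2
print(status.sense())
for n in ("side","top"):
    im=viewer.grab_frame(n); cv2.imwrite(f"pics/a_{n}.png",im[:,:,::-1]); print(n,viewer.camera_params(n))
E
```

```text
pics
{'clock': 0.0, 'qpos': array([ 1.26060604e+00,  3.53638883e-01,  1.63413513e+00,  2.04072966e-05,
        1.15520787e+00, -2.37631752e-03]), 'qvel': array([-0.0007974 , -0.00197851, -0.00193721, -0.00060756,  0.00064824,
        0.00128823]), 'joint_efforts': array([ 5.24563948e-04, -6.05262208e+01, -3.42066300e+01,  1.15497933e-04,
        9.59799421e-03, -5.60789644e-06]), 'eef_pos': array([189.20339519, 595.20323077, 252.56702532]), 'tcp_rot': array([-3.14157069e+00,  1.38917615e-03,  1.26297412e+00]), 'contact_force': array([ 0.16061582, -0.24074202, -0.63485533]), 'wrist_torque': array([ 0.0020712 , -0.03603656,  0.02926667]), 'opening': 1.00193733669911}
side {'intrinsics': array([[389.61885227,   0.        , 321.50829348],
       [  0.        , 389.61885227, 195.92820564],
       [  0.        ,   0.        ,   1.        ]]), 'xyz': array([ 480.63858249, -741.04128654,  685.02414674]), 'orientation': array([-2.24400908, -0.01635354, -0.06860437])}
top {'intrinsics': array([[429.67987674,   0.        , 320.71313675],
       [  0.        , 429.67987674, 201.35216295],
       [  0.        ,   0.        ,   1.        ]]), 'xyz': array([ 461.14081034,   26.07239644, 1005.21882119]), 'orientation': array([-3.05571148, -0.04447611, -1.55698887])}
```

View pics/a_side.png

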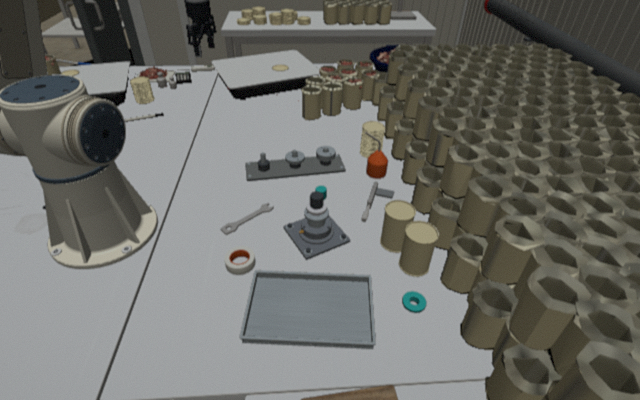

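View pics/a_top.png

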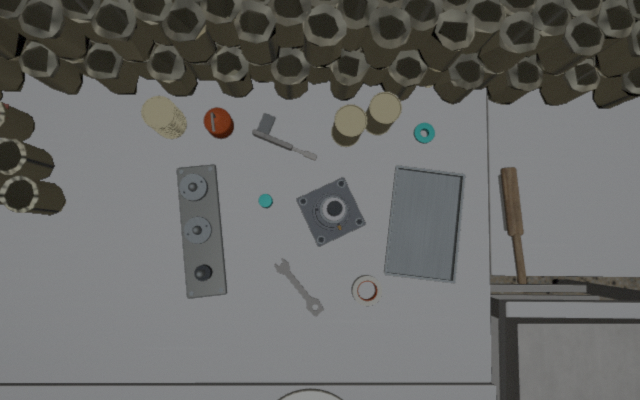

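```bash
cat > h.py <<'E'
import numpy as np, cv2
from scipy.spatial.transform import Rotation as Ro
from scipy.optimize import least_squares
from rig import status, viewer
CP={n:viewer.camera_params(n) for n in("side","top")}
def proj(P,n):
    c=CP[n]; R=Ro.from_euler('xyz',c["orientation"]).as_matrix()
    p=(np.atleast_2d(P)-c["xyz"])@R; q=p@np.array(c["intrinsics"]).T
    return q[:,:2]/q[:,2:]
def unproj(uv,z,n):
    c=CP[n]; R=Ro.from_euler('xyz',c["orientation"]).as_matrix()
    d=R@np.linalg.inv(c["intrinsics"])@np.array([uv[0],uv[1],1.]); o=c["xyz"]
    return o+d*(z-o[2])/d[2]
def circ(x,y,z,r,m=60):
    a=np.linspace(0,2*np.pi,m,endpoint=False); return np.c_[x+r*np.cos(a),y+r*np.sin(a),np.full(m,z)]
def sil(x,y,parts):
    return np.vstack([circ(x,y,z,r) for z,r in parts])
def shot(name,tag,crop=None,scale=1):
    im=viewer.grab_frame(name)[:,:,::-1]
    if crop: l,t,w,h=crop; im=im[t:t+h,l:l+w]
    im=cv2.resize(im,None,fx=scale,fy=scale,interpolation=cv2.INTER_CUBIC); cv2.imwrite(f"pics/{tag}.png",im)
E
python3 - <<'E'
from h import *
for n in("side","top"):
    for l in ["lifter","cap","lifter_plate","spacer_thin","spacer_mid","spacer_thick","free_peg","parts_tray"]:
        for d in viewer.cut_out(l,n)[:3]:
            e=d["extent"]; m=d["mask"]; ys,xs=np.nonzero(m)
            print(n,l,round(d["p"],2),np.round(e,1),m.sum(), np.round([xs.mean(),ys.mean()],1))
shot("side","b_side",(220,130,140,130),5)
shot("top","b_top",(170,150,210,160),3.8)
E
```

```text
side lifter 0.59 [282.6 214.5  68.9  44.5] 1754 [315.8 235.7]
side cap 0.68 [310.2 189.1  11.7  18.4] 215 [316.3 200. ]
side cap 0.66 [316.2 182.5   5.9  17.4] 82 [321.8 189.4]
side lifter_plate 0.6 [305.2 201.2  22.4  13.7] 152 [316.1 209. ]
side lifter_plate 0.57 [402.6 290.8  25.5  21.9] 438 [414.  301.4]
side spacer_thin 0.59 [305.1 209.1  24.1  12.9] 183 [316.1 215.9]
side spacer_mid 0.47 [285.7 148.6  19.   14.1] 194 [294.4 157.5]
side spacer_thick 0.62 [319.  146.1  19.9  14. ] 213 [326.4 153.4]
side free_peg 0.54 [257.1 151.3  13.2  17.5] 161 [263.  162.2]
side parts_tray 0.84 [240.  272.2 136.8  73.6] 9288 [309.5 309.5]
top lifter 0.75 [297.3 177.6  65.6  68.8] 2144 [329.4 212.7]
top cap 0.55 [326.5 203.8  16.3  14.6] 175 [333.3 208.1]
top cap 0.51 [256.4 192.1  19.3  14.9] 158 [265.2 200.5]
top lifter_plate 0.71 [411.8 123.9  22.1  20.1] 345 [424.  132.7]
top lifter_plate 0.54 [321.9 197.5  23.5  24.2] 308 [332.5 209.8]
top spacer_thin 0.46 [320.9 196.8  25.2  28.2] 212 [332.4 208.5]
top spacer_mid 0.78 [180.4 216.7  29.8  26.3] 534 [197.  229.7]
top spacer_thick 0.85 [177.3 176.1  30.5  23.3] 595 [193.3 186.9]
top free_peg 0.67 [194.1 264.8  18.3  16.5] 222 [202.6 272.5]
```

```bash
python3 -c "
import cv2
for n in('b_side','b_top'): print(cv2.imread(f'pics/{n}.png').shape)"
```

```text
(650, 700, 3)
(608, 798, 3)
```

View pics/b_side.png

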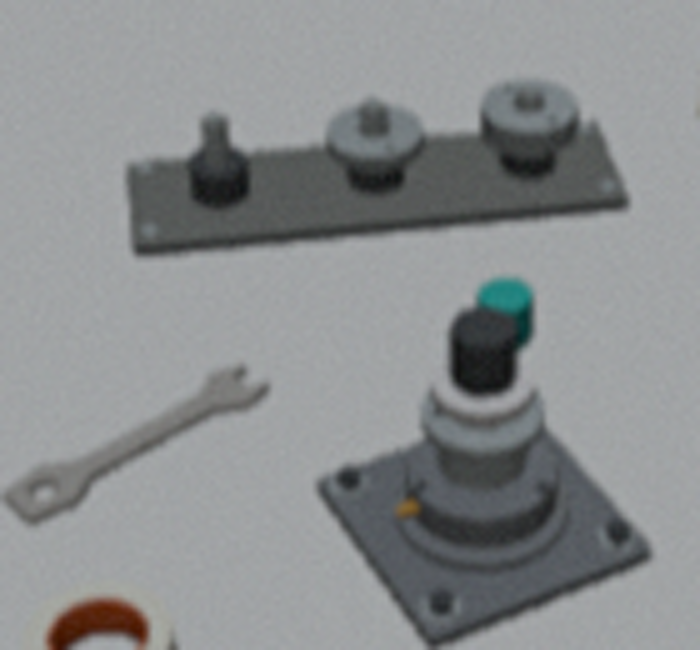

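View pics/b_top.png

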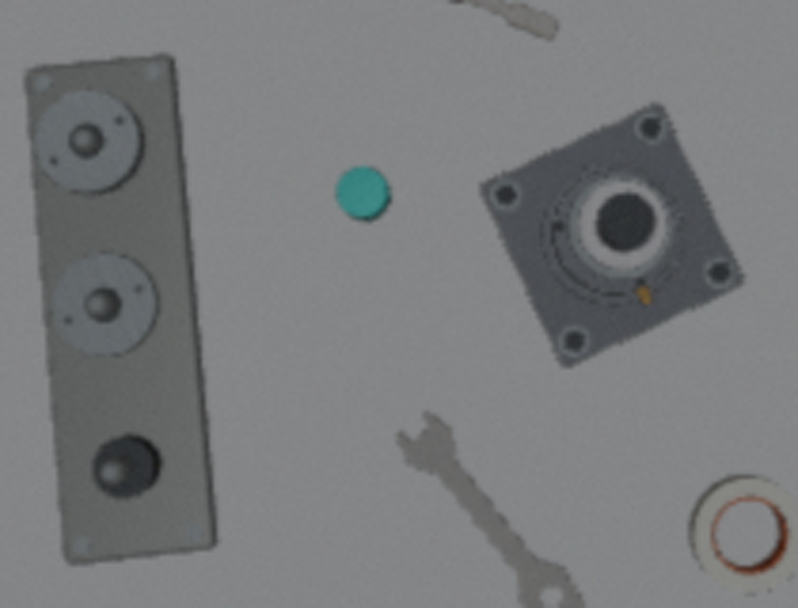

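```bash
python3 - <<'E'
from h import *
def c(u,v): return (u/3.8+170-.37,v/3.8+150-.37)
def s(u,v): return (u/5+220-.4,v/5+130-.4)
for nm,uv,z in [("cap",c(626,221),130),("platetop",c(625,225),98),("thick",c(89,141),56),("mid",c(105,304),48),("peg shoulder",c(127,466),36)]:
    print(nm,np.round(unproj(uv,z,"top")[:2],1))
for nm,uv,z in [("cap",s(485,331),130),("captop mask",s(482,340),130),("thick",s(530,110),56),("mid",s(375,135),48),("peg top",s(214,118),68)]:
    print("side",nm,np.round(unproj(uv,z,"side")[:2],1))
print("board/base corners top")
b=[unproj(c(*p),12,"top")[:2] for p in [(26,70),(172,57),(215,547),(70,563)]]
print(np.round(b,1),np.round(np.mean(b,0),1),[np.linalg.norm(b[i]-b[i-1]) for i in range(4)])
# bolts of base
b=[unproj(c(*p),14,"top")[:2] for p in [(507,194),(651,127),(719,271),(574,341)]]
print(np.round(b,1),np.round(np.mean(b,0),1),[np.linalg.norm(b[i]-b[i-1]) for i in range(4)])
t=[unproj(p,20,"top")[:2] for p in [(397,167),(464,175),(453,282),(385,274)]]
print(np.round(t,1),np.round(np.mean(t,0),1),[np.linalg.norm(t[i]-t[i-1]) for i in range(4)])
t=[unproj(p,20,"side")[:2] for p in [(255,272),(373,273),(374,345),(243,340)]]
print(np.round(t,1),np.round(np.mean(t,0),1),[np.linalg.norm(t[i]-t[i-1]) for i in range(4)])
E
```

```text
cap [524.4 -40. ]
platetop [524.4 -41.9]
thick [570.8 266.1]
mid [477.1 255.3]
peg shoulder [383.5 241.9]
side cap [526.2 -46.2]
side captop mask [524.5 -52.7]
side thick [572.1 259. ]
side mid [478.2 247.7]
side peg top [384.4 239. ]
board/base corners top
[[618.4 316.6]
 [628.3 229.3]
 [334.5 193.8]
 [324.5 278.5]] [476.4 254.6] [np.float64(296.39713710321627), np.float64(87.86749561843642), np.float64(295.9013720366347), np.float64(85.3271277983211)]
[[ 548.    24.1]
 [ 590.8  -63.5]
 [ 503.1 -105.9]
 [ 459.4  -18. ]] [525.3 -40.8] [np.float64(98.06901331824672), np.float64(97.44575134703048), np.float64(97.40836930765832), np.float64(98.21105119519439)]
[[ 630.4 -194. ]
 [ 614.8 -352.9]
 [ 366.  -323.4]
 [ 382.6 -166. ]] [ 498.4 -259.1] [np.float64(249.40161939433935), np.float64(159.6562782952154), np.float64(250.5079109920129), np.float64(158.34579120880812)]
[[ 384.7 -169.5]
 [ 643.2 -186.5]
 [ 615.5 -356.8]
 [ 372.9 -332.4]] [ 504.1 -261.3] [np.float64(163.30400229476956), np.float64(259.0669081180158), np.float64(172.56178379779456), np.float64(243.83741852034754)]
```

```bash
python3 - <<'E'
from h import *
def bb(P,n):
    q=proj(P,n); return np.round([q[:,0].min(),q[:,1].min(),np.ptp(q[:,0]),np.ptp(q[:,1])],1)
for n in("side","top"):
    print(n,"cap",bb(sil(525,-40.5,[(98,16),(130,16)]),n))
    print(n,"plate",bb(sil(525,-40.5,[(89,25),(98,25)]),n))
    print(n,"thick",bb(sil(571.1,266.8,[(36,30),(56,30)]),n))
    print(n,"mid",bb(sil(476.8,255,[(36,30),(48,30)]),n))
    print(n,"peg",bb(sil(382.5,243.2,[(12,18),(36,18),(62,8),(68,5)]),n))
def c(u,v): return (u/3.8+170-.37,v/3.8+150-.37)
ims=[viewer.grab_frame("top").astype(float) for _ in range(6)]
im=np.mean(ims,0); cv2.imwrite("pics/avg_top.png",im[:,:,::-1]); 
g=im.mean(2)
def blob(l,t,w,h,lo,hi,near):
    m=((g[t:t+h,l:l+w]>lo)&(g[t:t+h,l:l+w]<hi)).astype(np.uint8)
    N,L,S,C=cv2.connectedComponentsWithStats(m); 
    for i in range(1,N):
        if S[i,4]>60: print(near,S[i],C[i]+[l,t])
print(g[200:217:2,320:348:2].astype(int))
blob(315,192,40,36,0,75,"cap")
print(g[264:282:2,192:216:2].astype(int))
ims=[viewer.grab_frame("side").astype(float) for _ in range(6)]
im=np.mean(ims,0); cv2.imwrite("pics/avg_side.png",im[:,:,::-1])
E
```

```text
side cap [309.  190.   13.9  19.4]
side plate [305.2 198.3  21.3  16.6]
side thick [315.2 145.1  19.8  16.1]
side mid [284.1 150.   20.   14.2]
side peg [256.6 151.5  12.7  20.1]
top cap [325.9 199.7  16.5  16.4]
top plate [321.5 196.8  23.7  23.7]
top thick [178.9 173.1  29.6  27.9]
top mid [183.6 216.1  28.7  27.4]
top peg [194.2 263.9  18.7  17.1]
[[ 81  85 101 117 131 129 122 109 113 124 127 101  69  77]
 [ 81  98 108 130 126  73  50  49  47  59 116 125  92  78]
 [ 81 102 128 132  79  49  50  48  47  50  57 120 102  84]
 [ 94  98 130 127  51  49  49  47  48  49  47  99 127  87]
 [ 97 116 130 104  47  48  48  49  48  49  48  88 126  92]
 [ 97 109 131 111  46  48  49  49  49  49  48 105 128  97]
 [ 93 101 131 127  55  46  49  48  48  48  71 123 121  92]
 [ 86 103 126 131 104  53  45  46  50  66 119 130 104  87]
 [ 81  98 105 127 131 126 107  94 122 128 129 120  99  78]]
cap [ 12   9  15  15 178] [334.11235955 208.03932584]
[[ 95  95  96  96  93  78  62  75  94 101 101 101]
 [ 96  95  91  67  51  50  47  39  32  85 100 101]
 [ 96  95  62  48  48  47  48  48  42  29  91 102]
 [ 95  83  49  49  48  44  45  49  50  30  72 101]
 [ 96  72  56  81  75  55  45  48  48  33  63 101]
 [ 95  73  69 100  92  61  48  49  49  30  88 102]
 [ 96  83  55  77  73  54  49  50  48  42  96 103]
 [ 95  96  67  52  50  49  49  50  58  92 101 101]
 [ 96  96  96  78  64  59  64  76  99 101 101 102]][ WARN:0@6.098] global loadsave.cpp:1063 imwrite_ Unsupported depth image for selected encoder is fallbacked to CV_8U.
```

```bash
cat > go.py <<'E'
import sys
from h import *
x,y,z=map(float,sys.argv[1:4]); 
s=status.sense(); R=Ro.from_euler('xyz',s["tcp_rot"]); T=Ro.from_euler('xyz',[np.pi,0,np.pi/2])
d=R.inv().apply(np.array([x,y,z])-s["eef_pos"])/1000
print("t",round(s["clock"],2),"pos",s["eef_pos"].round(1),"rpy",s["tcp_rot"].round(4),"F",s["contact_force"].round(1),"open",round(s["opening"],3))
print("delta",d.round(4).tolist(),"rot",(R.inv()*T).as_rotvec().round(4).tolist(),"dist",np.linalg.norm(d).round(3))
E
python3 go.py 525 -40.5 200
```

```text
t 1.6 pos [189.3 595.6 253.3] rpy [3.1416 0.     1.263 ] F [-0.2 -1.1  0.9] open 1.0
delta [-0.5046, 0.5126, 0.0533] rot [0.0, 0.0, -0.3078] dist 0.721
```

>>> send_rows(plan=[[[-0.505, 0.513, 0.053], [0, 0, -0.308], 1], [[-0.505, 0.513, 0.053], [0, 0, -0.308], 1], [[-0.505, 0.513, 0.053], [0, 0, -0.308], 1], [[-0.505, 0.513, 0.053], [0, 0, -0.308], 1], [[-0.505, 0.513, 0.053], [0, 0, -0.308], 1]])

```text
clock: 2.02
eef_pos: [286.7, 410.2, 237.9]
tcp_rot: [3.141, -0.0, 1.572]
contact_force: [1.3, 0.3, 0.7]
opening: 0.999
```

```bash
python3 go.py 525 -40.5 200
```

```text
t 2.02 pos [286.7 410.2 237.9] rpy [ 3.1413e+00 -2.0000e-04  1.5721e+00] F [1.3 0.3 0.7] open 0.999
delta [-0.451, 0.2377, 0.0379] rot [0.0003, -0.0002, 0.0013] dist 0.511
```

>>> send_rows(plan=[[[-0.451, 0.238, 0.038], [0, 0, 0], 1], [[-0.451, 0.238, 0.038], [0, 0, 0], 1], [[-0.451, 0.238, 0.038], [0, 0, 0], 1], [[-0.451, 0.238, 0.038], [0, 0, 0], 1], [[-0.451, 0.238, 0.038], [0, 0, 0], 1]])

```text
clock: 2.43
eef_pos: [383.9, 226.4, 222.7]
tcp_rot: [3.141, -0.001, 1.572]
contact_force: [0.8, 0.5, -0.5]
opening: 0.996
```

```bash
python3 go.py 525 -40.5 200
```

```text
t 2.43 pos [383.9 226.4 222.7] rpy [ 3.1405e+00 -7.0000e-04  1.5724e+00] F [ 0.8  0.5 -0.5] open 0.996
delta [-0.2671, 0.1406, 0.0227] rot [0.0011, -0.0007, 0.0016] dist 0.303
```

>>> send_rows(plan=[[[-0.267, 0.141, 0.023], [0, 0, 0], 1], [[-0.267, 0.141, 0.023], [0, 0, 0], 1], [[-0.267, 0.141, 0.023], [0, 0, 0], 1], [[-0.267, 0.141, 0.023], [0, 0, 0], 1], [[-0.267, 0.141, 0.023], [0, 0, 0], 1]])

```text
clock: 2.85
eef_pos: [481.2, 42.4, 207.1]
tcp_rot: [3.14, -0.001, 1.572]
contact_force: [1.2, 0.1, -0.3]
opening: 1.001
```

```bash
python3 go.py 525 -40.5 200
```

```text
t 2.85 pos [481.2  42.4 207.1] rpy [ 3.1397e+00 -8.0000e-04  1.5722e+00] F [ 1.2  0.1 -0.3] open 1.001
delta [-0.083, 0.0437, 0.0071] rot [0.0019, -0.0008, 0.0014] dist 0.094
```

>>> send_rows(plan=[[[-0.083, 0.0437, 0.007], [0.002, -0.001, 0.001], 1], [[-0.083, 0.0437, 0.007], [0.002, -0.001, 0.001], 1], [[-0.083, 0.0437, 0.007], [0.002, -0.001, 0.001], 1], [[-0.083, 0.0437, 0.007], [0.002, -0.001, 0.001], 1], [[-0.083, 0.0437, 0.007], [0.002, -0.001, 0.001], 1]])

```text
clock: 3.27
eef_pos: [524.7, -40.7, 199.8]
tcp_rot: [-3.141, -0.0, 1.569]
contact_force: [0.5, 0.9, -0.7]
opening: 1.001
```

```bash
python3 - <<'E'
from h import *
shot("side","c_side",(240,100,150,110),5)
shot("top","c_top",(250,130,160,120),5)
s=status.sense()
o=s["eef_pos"]; R=Ro.from_euler('xyz',s["tcp_rot"])
for n,(l,t) in(("side",(240,100)),("top",(250,130))):
    print(n,[( (proj(o+R.apply([dx,0,dz]),n)[0]-[l,t])*5).round().tolist() for dx in(-42.5,42.5) for dz in (9,22,35)])
E
python3 go.py 525 -40.5 130
```

```text
side [[385.0, 419.0], [384.0, 443.0], [384.0, 467.0], [373.0, 308.0], [373.0, 331.0], [373.0, 354.0]]
top [[544.0, 380.0], [539.0, 382.0], [535.0, 385.0], [321.0, 376.0], [320.0, 379.0], [319.0, 381.0]]
t 3.37 pos [524.3 -39.4 200. ] rpy [-3.1407e+00 -3.0000e-04  1.5717e+00] F [ 0.5  0.7 -0.2] open 1.0
delta [-0.0011, 0.0008, 0.07] rot [-0.0009, -0.0003, 0.001] dist 0.07
```

View pics/c_side.png

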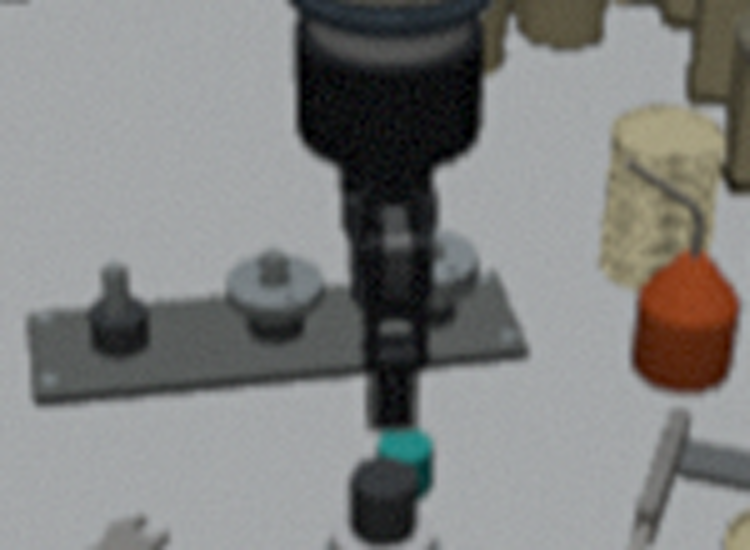

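View pics/c_top.png

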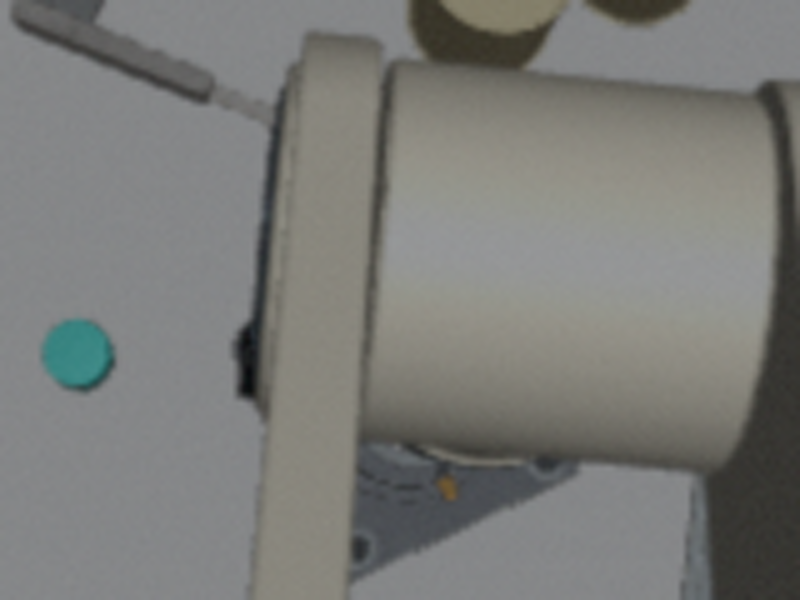

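>>> send_rows(plan=[[[-0.001, -0.001, 0.02], [-0.001, 0, 0.001], 1], [[-0.001, -0.001, 0.04], [-0.001, 0, 0.001], 1], [[-0.001, -0.001, 0.06], [-0.001, 0, 0.001], 1], [[-0.001, -0.001, 0.076], [-0.001, 0, 0.001], 1], [[-0.001, -0.001, 0.076], [-0.001, 0, 0.001], 1]])

```text
clock: 3.78
eef_pos: [520.7, -38.6, 121.6]
tcp_rot: [-3.137, -0.001, 1.573]
contact_force: [-1.1, 1.2, -0.3]
opening: 0.998
```

```bash
python3 go.py 523.5 -40.5 124; python3 - <<'E'
from h import *
shot("side","d_side",(260,130,110,90),7)
E
```

```text
t 3.78 pos [520.7 -38.6 121.6] rpy [-3.1370e+00 -8.0000e-04  1.5729e+00] F [-1.1  1.2 -0.3] open 0.998
delta [-0.0019, 0.0028, -0.0024] rot [-0.0046, -0.0008, 0.0021] dist 0.004
```

View pics/d_side.png

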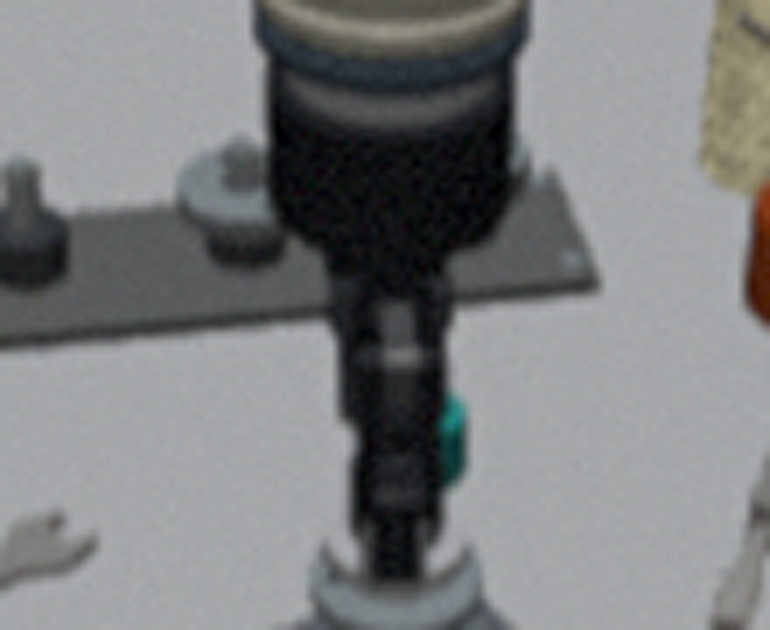

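```bash
python3 go.py 522.5 -40.5 124
```

```text
t 3.83 pos [521.6 -38.9 123.1] rpy [-3.1386e+00 -7.0000e-04  1.5727e+00] F [-0.6 -0.9  0.6] open 1.004
delta [-0.0016, 0.0008, -0.0009] rot [-0.003, -0.0007, 0.0019] dist 0.002
```

>>> send_rows(plan=[[[-0.0016, 0.0008, -0.001], [-0.003, -0.001, 0.002], 1], [[-0.0016, 0.0008, -0.001], [-0.003, -0.001, 0.002], 0.3], [[-0.0016, 0.0008, -0.001], [-0.003, -0.001, 0.002], -0.3], [[-0.0016, 0.0008, -0.001], [-0.003, -0.001, 0.002], -0.6], [[-0.0016, 0.0008, -0.001], [-0.003, -0.001, 0.002], -0.6]], squeeze=40)

```text
clock: 4.25
eef_pos: [522.8, -40.5, 124.8]
tcp_rot: [3.14, 0.0, 1.571]
contact_force: [0.1, 0.6, 0.6]
opening: 0.454
```

```bash
python3 go.py 522.5 -40.5 124
```

```text
t 4.25 pos [522.8 -40.5 124.8] rpy [3.1404e+00 4.0000e-04 1.5706e+00] F [0.1 0.6 0.6] open 0.454
delta [-0.0, -0.0003, 0.0008] rot [0.0012, 0.0004, -0.0002] dist 0.001
```

>>> send_rows(plan=[[[0, 0, 0.001], [0, 0, 0], -0.8], [[0, 0, 0.001], [0, 0, 0], -0.8], [[0, 0, 0.001], [0, 0, 0], -0.8], [[0, 0, 0.001], [0, 0, 0], -0.8], [[0, 0, 0.001], [0, 0, 0], -0.8]], squeeze=40)

```text
clock: 4.67
eef_pos: [523.0, -40.5, 124.7]
tcp_rot: [3.14, 0.0, 1.57]
contact_force: [-3.8, 0.7, 10.9]
opening: 0.35
```

```bash
python3 go.py 522.5 -40.5 124
```

```text
t 4.67 pos [523.  -40.5 124.7] rpy [3.1398e+00 4.0000e-04 1.5705e+00] F [-3.8  0.7 10.9] open 0.35
delta [0.0, -0.0005, 0.0007] rot [0.0018, 0.0004, -0.0003] dist 0.001
```

>>> send_rows(plan=[[[0, 0, -0.01], [0, 0, 0], -0.8], [[0, 0, -0.025], [0, 0, 0], -0.8], [[0, 0, -0.045], [0, 0, 0], -0.8], [[0, 0, -0.075], [0, 0, 0], -0.8], [[0, 0, -0.075], [0, 0, 0], -0.8]])

```text
clock: 5.08
eef_pos: [525.6, -40.8, 205.0]
tcp_rot: [3.133, 0.001, 1.57]
contact_force: [2.8, -0.4, -0.9]
opening: 0.352
```

```bash
python3 - <<'E'
from h import *
shot("side","e_side",(260,120,110,90),7)
E
python3 go.py 452 -254 120
```

```text
t 5.13 pos [524.8 -40.7 202.9] rpy [3.1341e+00 8.0000e-04 1.5703e+00] F [ 0.  -0.4 -1.9] open 0.353
delta [-0.2132, -0.0733, 0.0825] rot [0.0075, 0.0008, -0.0005] dist 0.24
```

View pics/e_side.png

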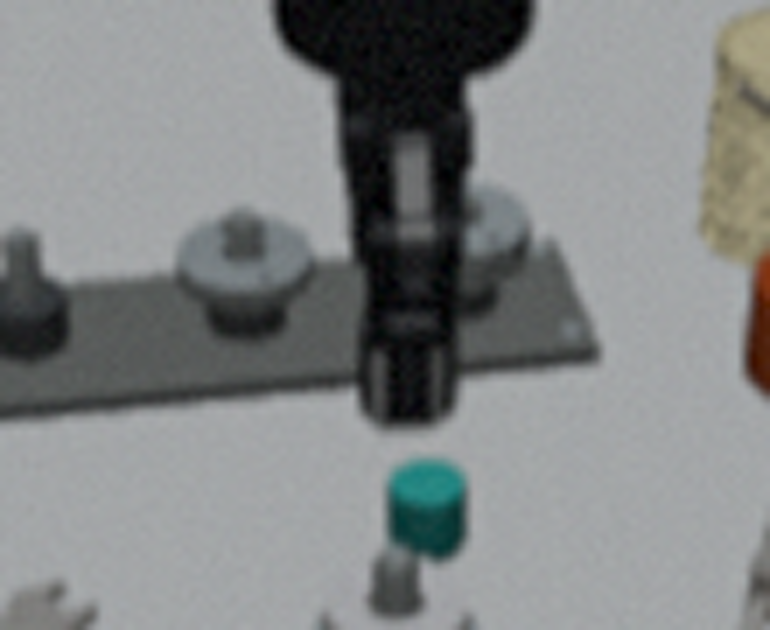

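>>> send_rows(plan=[[[-0.213, -0.073, 0.08], [0.007, 0.001, 0], -0.8], [[-0.213, -0.073, 0.08], [0.007, 0.001, 0], -0.8], [[-0.213, -0.073, 0.08], [0.007, 0.001, 0], -0.8], [[-0.213, -0.073, 0.08], [0.007, 0.001, 0], -0.8], [[-0.213, -0.073, 0.08], [0.007, 0.001, 0], -0.8]])

```text
clock: 5.55
eef_pos: [459.7, -228.8, 131.0]
tcp_rot: [-3.141, -0.001, 1.571]
contact_force: [0.5, -0.6, 0.1]
opening: 0.352
```

```bash
python3 go.py 452 -254 60
```

```text
t 5.55 pos [ 459.7 -228.8  131. ] rpy [-3.1415e+00 -5.0000e-04  1.5708e+00] F [ 0.5 -0.6  0.1] open 0.352
delta [-0.0252, -0.0077, 0.0709] rot [-0.0001, -0.0005, 0.0] dist 0.076
```

>>> send_rows(plan=[[[-0.025, -0.008, 0.035], [0, 0, 0], -0.8], [[-0.025, -0.008, 0.07], [0, 0, 0], -0.8], [[-0.025, -0.008, 0.082], [0, 0, 0], -0.8], [[-0.025, -0.008, 0.086], [0, 0, 0], -0.8], [[-0.025, -0.008, 0.086], [0, 0, 0], -0.8]])

```text
clock: 5.97
eef_pos: [450.6, -253.3, 43.6]
tcp_rot: [-3.139, -0.002, 1.57]
contact_force: [-1.0, -0.5, -1.4]
opening: 0.355
```

```bash
python3 go.py 452 -254 30
```

```text
t 5.97 pos [ 450.6 -253.3   43.6] rpy [-3.1388e+00 -2.0000e-03  1.5704e+00] F [-1.  -0.5 -1.4] open 0.355
delta [-0.0007, 0.0015, 0.0136] rot [-0.0028, -0.002, -0.0004] dist 0.014
```

>>> send_rows(plan=[[[-0.001, 0.001, 0.004], [-0.003, -0.002, 0], -0.8], [[-0.001, 0.001, 0.008], [-0.003, -0.002, 0], -0.8], [[-0.001, 0.001, 0.011], [-0.003, -0.002, 0], -0.8], [[-0.001, 0.001, 0.0135], [-0.003, -0.002, 0], -0.8], [[-0.001, 0.001, 0.0135], [-0.003, -0.002, 0], -0.8]])

```text
clock: 6.38
eef_pos: [451.7, -254.1, 30.2]
tcp_rot: [3.141, 0.0, 1.571]
contact_force: [0.0, 0.0, -0.2]
opening: 0.352
```

```bash
python3 go.py 452 -254 30;python3 - <<'E'
from h import *
shot("side","f_side",(240,190,140,110),5)
E
```

```text
t 6.38 pos [ 451.7 -254.1   30.2] rpy [3.1411e+00 1.0000e-04 1.5708e+00] F [ 0.   0.  -0.2] open 0.352
delta [0.0001, 0.0003, 0.0002] rot [0.0005, 0.0001, -0.0] dist 0.0
```

View pics/f_side.png

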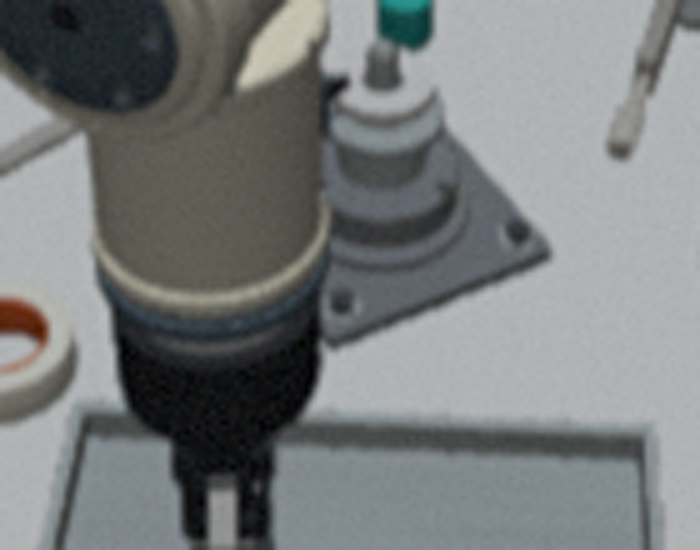

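>>> send_rows(plan=[[[0, 0, 0.0005], [0, 0, 0], -0.8], [[0, 0, 0.001], [0, 0, 0], -0.8], [[0, 0, 0.0015], [0, 0, 0], -0.8], [[0, 0, 0.0015], [0, 0, 0], -0.8], [[0, 0, 0.0015], [0, 0, 0], -0.8]])

```text
clock: 6.85
eef_pos: [451.9, -254.2, 29.7]
tcp_rot: [3.141, 0.0, 1.571]
contact_force: [-3.2, 1.8, 11.8]
opening: 0.35
```

>>> send_rows(plan=[[[0, 0, -0.0005], [0, 0, 0], 0.5], [[0, 0, -0.0005], [0, 0, 0], 0.5], [[0, 0, -0.0005], [0, 0, 0], 0.5], [[0, 0, -0.0005], [0, 0, 0], 0.5], [[0, 0, -0.0005], [0, 0, 0], 0.5]])

```text
clock: 7.27
eef_pos: [451.9, -254.2, 30.2]
tcp_rot: [3.141, 0.0, 1.571]
contact_force: [0.7, 0.3, -0.4]
opening: 0.748
```

>>> send_rows(plan=[[[0, 0, -0.02], [0, 0, 0], 0.5], [[0, 0, -0.05], [0, 0, 0], 0.5], [[0, 0, -0.09], [0, 0, 0], 0.5], [[0, 0, -0.12], [0, 0, 0], 0.5], [[0, 0, -0.15], [0, 0, 0], 0.5]])

```text
clock: 7.68
eef_pos: [451.7, -254.1, 181.9]
tcp_rot: [3.14, 0.0, 1.571]
contact_force: [-0.3, -0.5, -0.9]
opening: 0.748
```

```bash
python3 go.py 522.5 -40.5 170;python3 - <<'E'
from h import *
shot("side","g_side",(240,230,140,120),5)
E
```

```text
t 7.68 pos [ 451.7 -254.1  181.9] rpy [3.1403e+00 4.0000e-04 1.5706e+00] F [-0.3 -0.5 -0.9] open 0.748
delta [0.2137, 0.0707, 0.0119] rot [0.0013, 0.0004, -0.0002] dist 0.225
```

View pics/g_side.png

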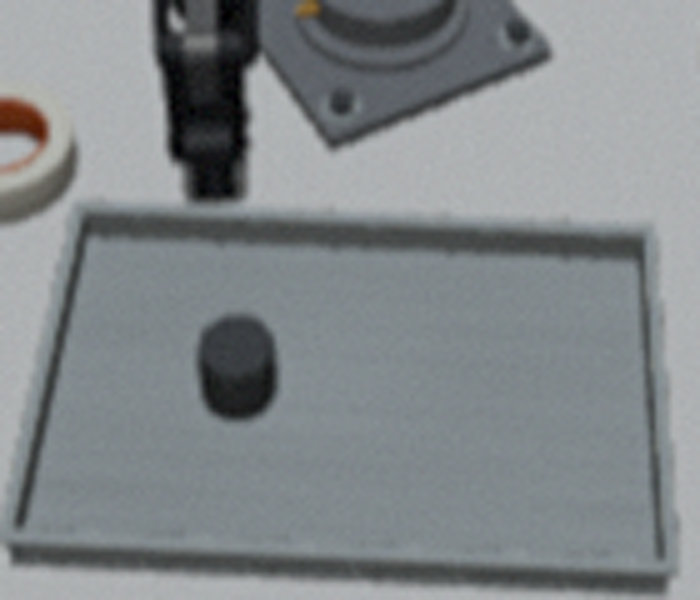

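```bash
python3 - <<'E'
from h import *
for n in("side","top"):
    q=proj(sil(451.9,-254.2,[(3,16),(35,16)]),n); print(n,q.min(0).round(1),q.max(0).round(1))
print((np.array([197,315])/5+[240,230]-.4),(np.array([277,420])/5+[240,230]-.4))
E
```

```text
side [277.3 291.8] [293.8 314.6]
top [414.2 237.1] [431.8 251.2]
[279.  292.6] [295.  313.6]
```

>>> send_rows(plan=[[[0.213, 0.071, 0.01], [0.001, 0, 0], 0.6], [[0.213, 0.071, 0.01], [0.001, 0, 0], 0.6], [[0.213, 0.071, 0.01], [0.001, 0, 0], 0.6], [[0.213, 0.071, 0.01], [0.001, 0, 0], 0.6], [[0.213, 0.071, 0.01], [0.001, 0, 0], 0.6]])

```text
clock: 8.15
eef_pos: [520.4, -55.6, 176.9]
tcp_rot: [3.135, 0.004, 1.57]
contact_force: [0.6, 0.3, 1.1]
opening: 0.801
```

```bash
python3 go.py 522.5 -40.5 103
```

```text
t 8.15 pos [520.4 -55.6 176.9] rpy [3.1349 0.004  1.5701] F [0.6 0.3 1.1] open 0.801
delta [0.0154, 0.0016, 0.0739] rot [0.0067, 0.0041, -0.0007] dist 0.075
```

>>> send_rows(plan=[[[0.0154, 0.0016, 0.01], [0.007, 0.004, -0.001], 0.6], [[0.0154, 0.0016, 0.025], [0.007, 0.004, -0.001], 0.6], [[0.0154, 0.0016, 0.045], [0.007, 0.004, -0.001], 0.6], [[0.0154, 0.0016, 0.065], [0.007, 0.004, -0.001], 0.6], [[0.0154, 0.0016, 0.069], [0.007, 0.004, -0.001], 0.6]])

```text
clock: 8.57
eef_pos: [520.6, -40.0, 105.0]
tcp_rot: [-3.137, -0.0, 1.572]
contact_force: [-0.1, -0.2, -0.0]
opening: 0.8
```

```bash
python3 go.py 522.5 -40.5 103; python3 - <<'E'
from h import *
shot("side","i_side",(260,150,110,90),7)
E
python3 go.py 522.5 -40.5 103
```

```text
t 8.57 pos [520.6 -40.  105. ] rpy [-3.1370e+00 -3.0000e-04  1.5717e+00] F [-0.1 -0.2 -0. ] open 0.8
delta [-0.0005, 0.0019, 0.002] rot [-0.0046, -0.0003, 0.0009] dist 0.003
t 8.62 pos [520.8 -40.3 105.6] rpy [-3.1370e+00 -3.0000e-04  1.5713e+00] F [-0.4 -0.  -0.7] open 0.796
delta [-0.0002, 0.0017, 0.0026] rot [-0.0046, -0.0003, 0.0005] dist 0.003
```

View pics/i_side.png

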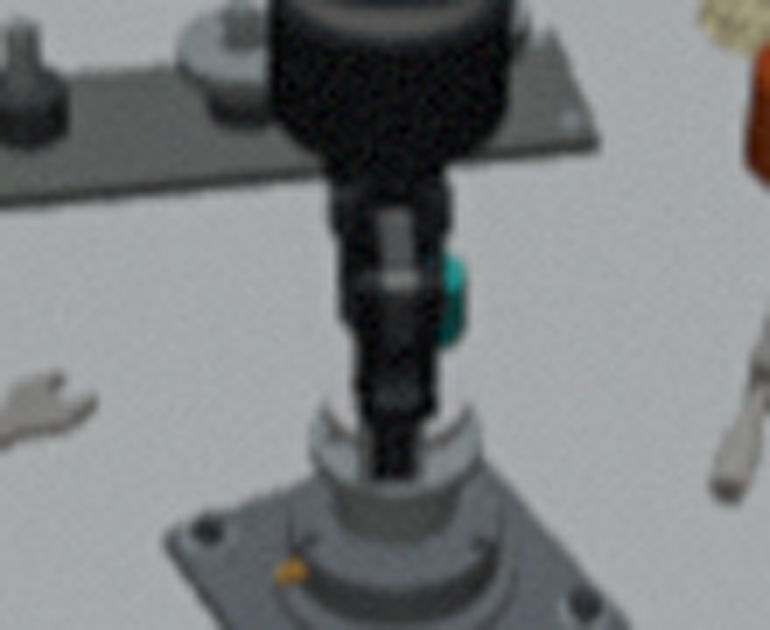

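>>> send_rows(plan=[[[0, 0.0015, 0.0026], [-0.0046, 0, 0], 0.6], [[0, 0.0015, 0.0026], [-0.0046, 0, 0], 0.3], [[0, 0.0015, 0.0026], [-0.0046, 0, 0], 0], [[0, 0.0015, 0.0026], [-0.0046, 0, 0], -0.1], [[0, 0.0015, 0.0026], [-0.0046, 0, 0], -0.2]], squeeze=40)

```text
clock: 9.03
eef_pos: [522.7, -40.4, 103.9]
tcp_rot: [3.14, -0.0, 1.571]
contact_force: [-0.8, -0.6, 4.6]
opening: 0.572
```

```bash
python3 go.py 522.5 -40.5 103
```

```text
t 9.03 pos [522.7 -40.4 103.9] rpy [ 3.1403e+00 -2.0000e-04  1.5711e+00] F [-0.8 -0.6  4.6] open 0.572
delta [-0.0001, -0.0002, 0.0009] rot [0.0013, -0.0002, 0.0003] dist 0.001
```

>>> send_rows(plan=[[[0, 0, 0], [0, 0, 0], -0.3], [[0, 0, -0.008], [0, 0, 0], -0.3], [[0, 0, -0.025], [0, 0, 0], -0.3], [[0, 0, -0.05], [0, 0, 0], -0.3], [[0, 0, -0.08], [0, 0, 0], -0.3]], squeeze=50)

```text
clock: 9.45
eef_pos: [521.5, -40.4, 184.1]
tcp_rot: [-3.14, -0.0, 1.571]
contact_force: [1.5, 0.1, -1.7]
opening: 0.571
```

```bash
python3 - <<'E'
from h import *
shot("side","j_side",(260,130,110,90),7)
E
python3 go.py 540 -264 100
```

```text
t 9.5 pos [524.9 -40.7 190.4] rpy [3.1344e+00 3.0000e-04 1.5710e+00] F [ 2.2 -0.6  2.7] open 0.564
delta [-0.2233, 0.0144, 0.0906] rot [0.0072, 0.0003, 0.0002] dist 0.241
```

View pics/j_side.png

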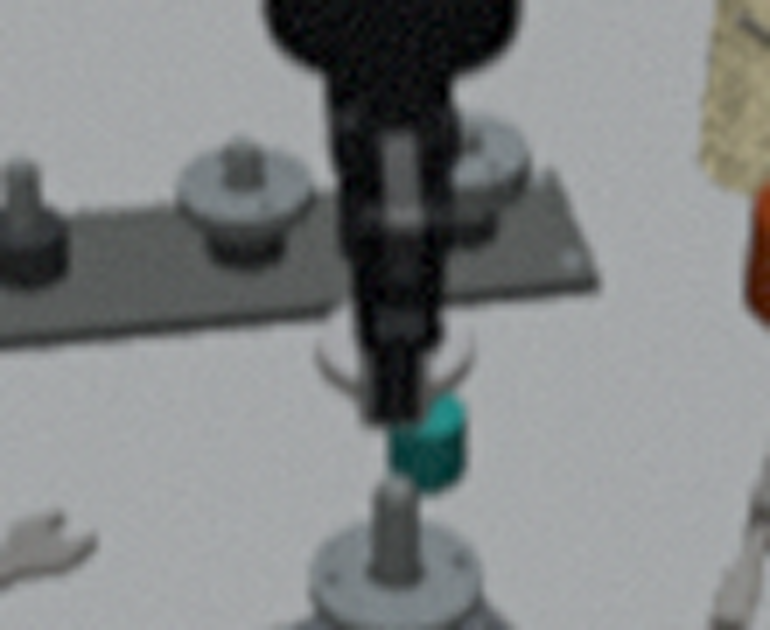

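>>> send_rows(plan=[[[-0.223, 0.0145, 0.08], [0.007, 0, 0], -0.3], [[-0.223, 0.0145, 0.08], [0.007, 0, 0], -0.3], [[-0.223, 0.0145, 0.08], [0.007, 0, 0], -0.3], [[-0.223, 0.0145, 0.08], [0.007, 0, 0], -0.3], [[-0.223, 0.0145, 0.08], [0.007, 0, 0], -0.3]])

```text
clock: 9.92
eef_pos: [538.1, -239.7, 119.1]
tcp_rot: [3.141, 0.001, 1.571]
contact_force: [0.1, 1.8, -2.0]
opening: 0.565
```

```bash
python3 go.py 540 -264 40
```

```text
t 9.92 pos [ 538.1 -239.7  119.1] rpy [3.1406e+00 6.0000e-04 1.5714e+00] F [ 0.1  1.8 -2. ] open 0.565
delta [-0.0242, 0.0018, 0.0791] rot [0.001, 0.0006, 0.0006] dist 0.083
```

>>> send_rows(plan=[[[-0.024, 0.002, 0.03], [0, 0, 0], -0.3], [[-0.024, 0.002, 0.06], [0, 0, 0], -0.3], [[-0.024, 0.002, 0.075], [0, 0, 0], -0.3], [[-0.024, 0.002, 0.082], [0, 0, 0], -0.3], [[-0.024, 0.002, 0.082], [0, 0, 0], -0.3]])

```text
clock: 10.33
eef_pos: [539.2, -263.4, 35.7]
tcp_rot: [-3.14, -0.001, 1.571]
contact_force: [-0.6, -0.2, -2.5]
opening: 0.564
```

```bash
python3 go.py 540 -264 27
```

```text
t 10.33 pos [ 539.2 -263.4   35.7] rpy [-3.1402e+00 -6.0000e-04  1.5712e+00] F [-0.6 -0.2 -2.5] open 0.564
delta [-0.0006, 0.0008, 0.0087] rot [-0.0014, -0.0006, 0.0004] dist 0.009
```

>>> send_rows(plan=[[[-0.0005, 0.0008, 0.003], [-0.001, -0.0005, 0], -0.3], [[-0.0005, 0.0008, 0.006], [-0.001, -0.0005, 0], -0.3], [[-0.0005, 0.0008, 0.008], [-0.001, -0.0005, 0], -0.3], [[-0.0005, 0.0008, 0.0095], [-0.001, -0.0005, 0], -0.3], [[-0.0005, 0.0008, 0.0095], [-0.001, -0.0005, 0], -0.3]])

```text
clock: 10.75
eef_pos: [540.6, -263.8, 27.1]
tcp_rot: [3.141, 0.0, 1.572]
contact_force: [0.4, 0.8, 1.3]
opening: 0.566
```

>>> send_rows(plan=[[[0, 0, 0.0005], [0, 0, 0], -0.3], [[0, 0, 0.0008], [0, 0, 0], -0.3], [[0, 0, 0.0008], [0, 0, 0], 0.7], [[0, 0, 0], [0, 0, 0], 0.7], [[0, 0, 0], [0, 0, 0], 0.7]])

```text
clock: 11.17
eef_pos: [540.8, -263.9, 27.3]
tcp_rot: [3.14, 0.001, 1.572]
contact_force: [-0.3, -1.1, 0.3]
opening: 0.853
```

>>> send_rows(plan=[[[0, 0, 0], [0, 0, 0], 0.7], [[0, 0, -0.03], [0, 0, 0], 0.7], [[0, 0, -0.07], [0, 0, 0], 0.7], [[0, 0, -0.11], [0, 0, 0], 0.7], [[0, 0, -0.14], [0, 0, 0], 0.7]])

```text
clock: 11.58
eef_pos: [541.1, -264.1, 170.1]
tcp_rot: [3.139, 0.001, 1.571]
contact_force: [0.6, -1.2, -0.3]
opening: 0.851
```

```bash
python3 go.py 522.5 -40.5 170;python3 - <<'E'
from h import *
shot("side","k_side",(240,170,140,120),5)
E
```

```text
t 11.58 pos [ 541.1 -264.1  170.1] rpy [3.1388e+00 1.4000e-03 1.5715e+00] F [ 0.6 -1.2 -0.3] open 0.851
delta [0.2237, -0.0184, -0.0002] rot [0.0028, 0.0014, 0.0007] dist 0.224
```

View pics/k_side.png

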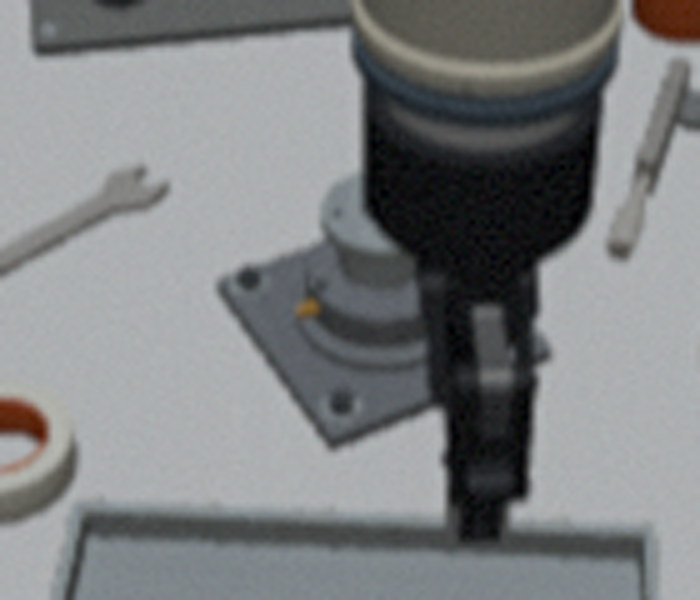

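```bash
python3 - <<'E'
from h import *
shot("side","k2_side",(240,230,140,120),5)
shot("top","k2_top",(160,150,320,150),2.5)
E
```

```text
(no output)
```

View pics/k2_side.png

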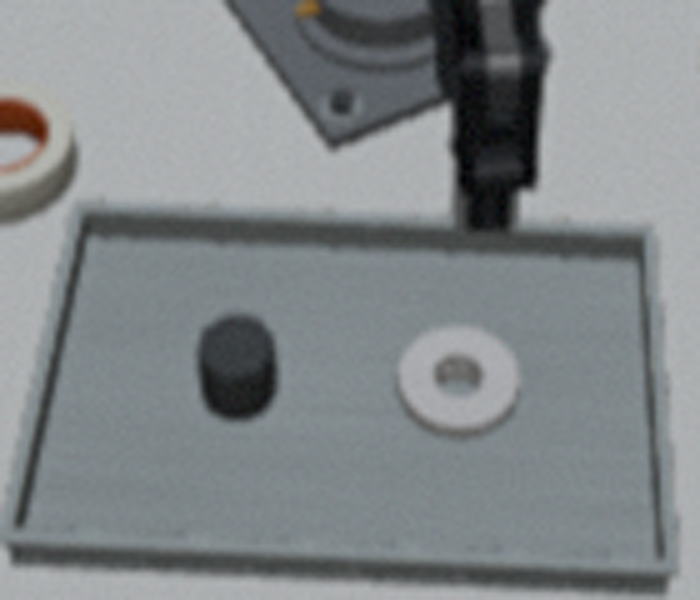

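View pics/k2_top.png

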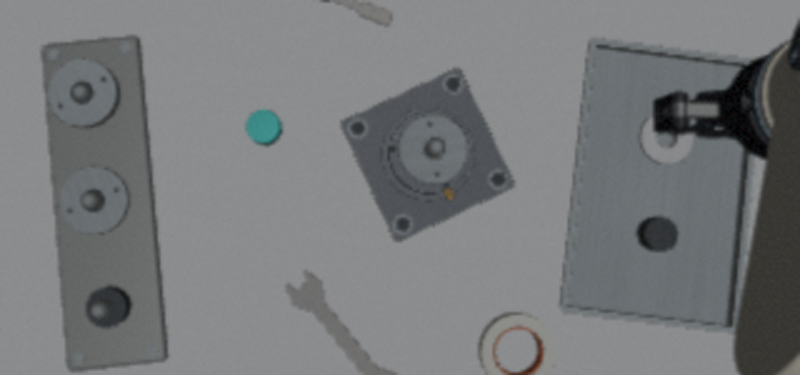

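```bash
python3 - <<'E'
from h import *
im=np.mean([viewer.grab_frame("top").astype(float) for _ in range(8)],0); g=im.mean(2)
np.save("g.npy",g)
def up(l,t,w,h,s,f):
    a=cv2.resize(np.clip((g[t:t+h,l:l+w]-30)*1.8,0,255).astype(np.uint8),None,fx=s,fy=s,interpolation=cv2.INTER_CUBIC); return a
A=up(319,195,30,30,12,0);B=up(180,172,30,30,12,0);C=up(183,215,30,30,12,0);D=up(190,258,30,30,12,0)
cv2.imwrite("pics/l.png",np.vstack([np.hstack([A,B]),np.hstack([C,D])])[:600*2][:720,:720] if 0 else cv2.resize(np.vstack([np.hstack([A,B]),np.hstack([C,D])]),(600,600)))
m=(g[232:256,408:440]<68).astype(np.uint8); N,L,S,Cc=cv2.connectedComponentsWithStats(m); print(S,Cc+[408,232])
q=proj(sil(451.9,-254.2,[(3,16),(35,16)]),"top"); print(q.min(0),q.max(0), proj([451.9,-254.2,35],"top"))
E
```

```text
[[  0   0  32  24 596]
 [  7   5  16  13 172]] [[423.82718121 243.61577181]
 [422.36627907 243.09883721]]
[414.18113448 237.07114155] [431.7682654  251.21211799] [[424.81736961 244.13162755]]
```

View pics/l.png

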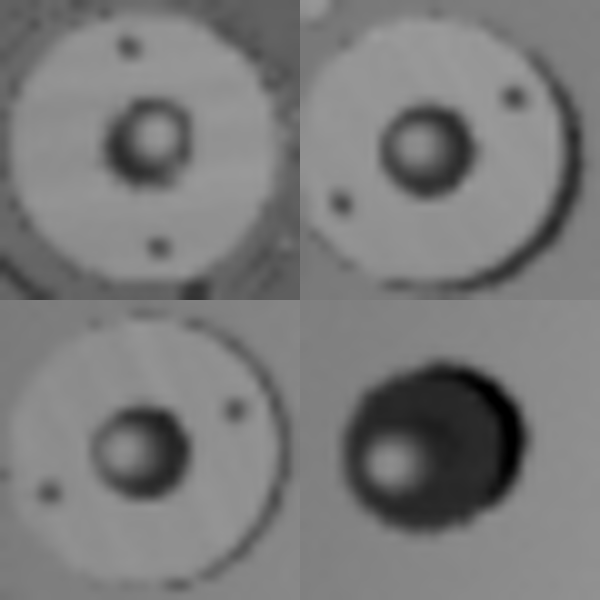

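```bash
python3 - <<'E'
from h import *
for n,uv,z in [("thick",(191.7,186.5),68),("mid",(195,229.5),68),("free",(199,273.7),68),("spindle",(334.3,208.1),119)]:
    print(n,unproj(uv,z,"top")[:2].round(1))
# spacer disc top centres from edge of crop
for n,uv,z in [("thinring",(319+14.2-.5,195+14.7-.5),80),("thick",(180+13.0-.5,172+15.2-.5),56),("mid",(183+14.0-.5,215+15.2-.5),48),("shoulder",(190+12.5,258+15.3),36)]:
    print(n,unproj(uv,z,"top")[:2].round(1))
print(proj([522.7,-40.5,130],"top"))
E
```

```text
thick [569.9 266. ]
mid [476.9 255.3]
free [383.  243.2]
spindle [524.5 -40.7]
thinring [524.9 -40.2]
thick [570.8 267.3]
mid [476.9 256.9]
shoulder [381.3 243. ]
[[334.60834233 208.6060112 ]]
```

>>> send_rows(plan=[[[0.223, -0.0185, 0], [0.003, 0.001, 0], 1], [[0.223, -0.0185, 0], [0.003, 0.001, 0], 1], [[0.223, -0.0185, 0], [0.003, 0.001, 0], 1], [[0.223, -0.0185, 0], [0.003, 0.001, 0], 1], [[0.223, -0.0185, 0], [0.003, 0.001, 0], 1]])

```text
clock: 12.55
eef_pos: [522.1, -54.7, 165.8]
tcp_rot: [-3.137, -0.001, 1.571]
contact_force: [0.4, 0.3, -0.8]
opening: 0.999
```

```bash
python3 go.py 522.5 -41 84
```

```text
t 12.55 pos [522.1 -54.7 165.8] rpy [-3.1374e+00 -1.4000e-03  1.5709e+00] F [ 0.4  0.3 -0.8] open 0.999
delta [0.0135, 0.0007, 0.0818] rot [-0.0042, -0.0014, 0.0001] dist 0.083
```

>>> send_rows(plan=[[[0.0135, 0.0007, 0.01], [-0.004, -0.001, 0], 1], [[0.0135, 0.0007, 0.03], [-0.004, -0.001, 0], 1], [[0.0135, 0.0007, 0.055], [-0.004, -0.001, 0], 1], [[0.0135, 0.0007, 0.075], [-0.004, -0.001, 0], 1], [[0.0135, 0.0007, 0.08], [-0.004, -0.001, 0], 1]])

```text
clock: 12.97
eef_pos: [520.4, -40.6, 82.8]
tcp_rot: [-3.137, -0.001, 1.571]
contact_force: [-0.3, -0.6, -0.4]
opening: 1.0
```

```bash
 python3 - <<'E'
from h import *
shot("side","m_side",(260,150,110,90),7)
E
python3 go.py 522.5 -41 84
```

```text
t 13.02 pos [520.6 -40.8  83.3] rpy [-3.1367e+00 -8.0000e-04  1.5711e+00] F [-0.5  1.   0.1] open 1.001
delta [-0.0002, 0.0019, -0.0007] rot [-0.0049, -0.0008, 0.0003] dist 0.002
```

View pics/m_side.png

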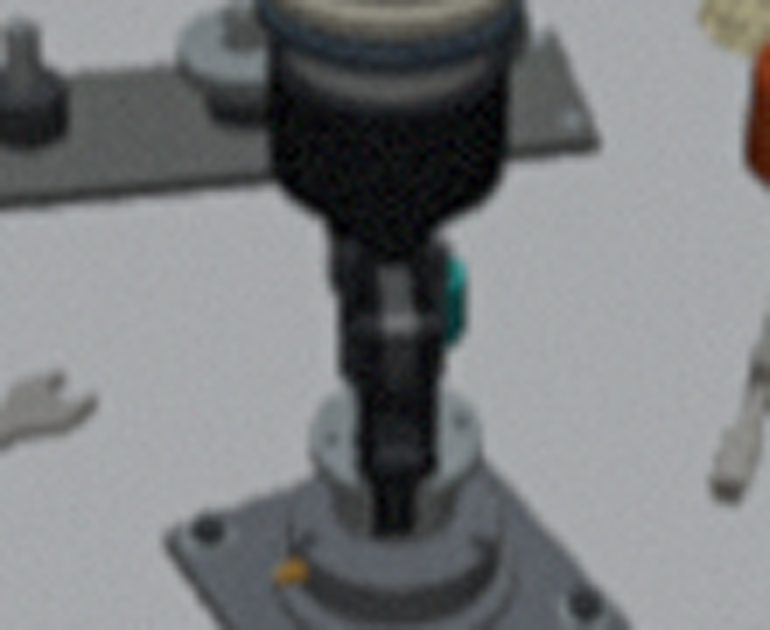

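Finger tips straddle the thin ring. Closing.

>>> send_rows(plan=[[[0, 0.002, 0], [-0.005, 0, 0], 1], [[0, 0.002, 0], [-0.005, 0, 0], 0.7], [[0, 0.002, 0], [-0.005, 0, 0], 0.4], [[0, 0.002, 0], [-0.005, 0, 0], 0.2], [[0, 0.002, 0], [-0.005, 0, 0], 0]], squeeze=40)

```text
clock: 13.43
eef_pos: [523.4, -41.0, 84.8]
tcp_rot: [3.14, -0.001, 1.571]
contact_force: [-1.7, -0.2, 6.6]
opening: 0.685
```

```bash
python3 go.py 522.5 -41 84
```

```text
t 13.43 pos [523.4 -41.   84.8] rpy [ 3.1396e+00 -6.0000e-04  1.5708e+00] F [-1.7 -0.2  6.6] open 0.685
delta [-0.0, -0.0009, 0.0008] rot [0.002, -0.0006, -0.0] dist 0.001
```

>>> send_rows(plan=[[[0, -0.0005, 0], [0.001, 0, 0], -0.2], [[0, -0.0005, -0.01], [0.001, 0, 0], -0.2], [[0, -0.0005, -0.03], [0.001, 0, 0], -0.2], [[0, -0.0005, -0.055], [0.001, 0, 0], -0.2], [[0, -0.0005, -0.08], [0.001, 0, 0], -0.2]], squeeze=50)

```text
clock: 13.85
eef_pos: [522.3, -41.1, 166.3]
tcp_rot: [3.141, -0.001, 1.571]
contact_force: [0.5, -0.4, -1.7]
opening: 0.688
```

```bash
 python3 - <<'E'
from h import *
shot("side","n_side",(260,130,110,90),7)
E
python3 go.py 381 242.5 130
```

```text
t 13.9 pos [525.1 -41.3 171.2] rpy [ 3.1344e+00 -1.0000e-04  1.5707e+00] F [ 2.5 -0.4  2.5] open 0.681
delta [0.2838, -0.1444, 0.0401] rot [0.0072, -0.0001, -0.0001] dist 0.321
```

View pics/n_side.png

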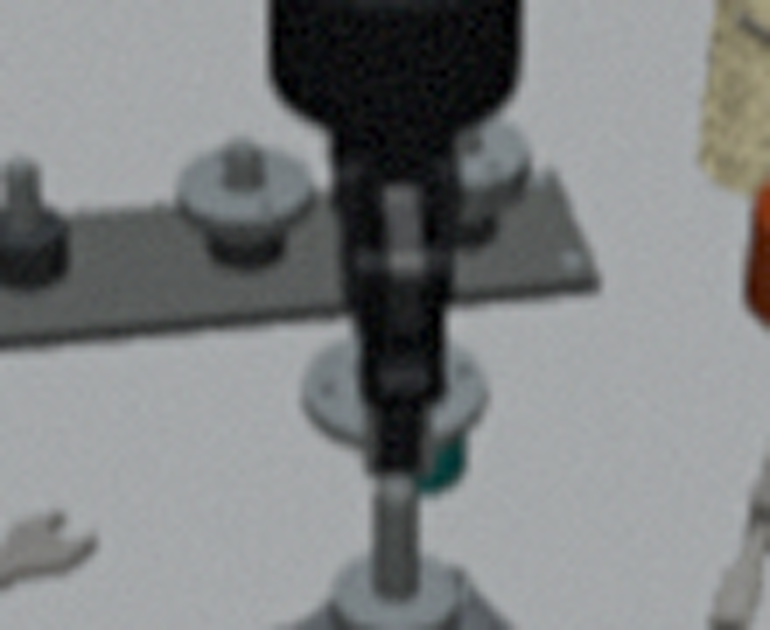

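>>> send_rows(plan=[[[0.284, -0.1435, 0.035], [0.007, 0, 0], -0.2], [[0.284, -0.1435, 0.035], [0.007, 0, 0], -0.2], [[0.284, -0.1435, 0.035], [0.007, 0, 0], -0.2], [[0.284, -0.1435, 0.035], [0.007, 0, 0], -0.2], [[0.284, -0.1435, 0.035], [0.007, 0, 0], -0.2]])

```text
clock: 14.32
eef_pos: [429.7, 146.1, 146.2]
tcp_rot: [3.14, -0.001, 1.57]
contact_force: [0.3, 1.4, -1.4]
opening: 0.679
```

```bash
python3 go.py 381.5 242.5 110
```

```text
t 14.32 pos [429.7 146.1 146.2] rpy [ 3.1399e+00 -6.0000e-04  1.5698e+00] F [ 0.3  1.4 -1.4] open 0.679
delta [0.0964, -0.0484, 0.0362] rot [0.0017, -0.0006, -0.001] dist 0.114
```

>>> send_rows(plan=[[[0.0964, -0.0484, 0.036], [0.002, -0.001, -0.001], -0.2], [[0.0964, -0.0484, 0.036], [0.002, -0.001, -0.001], -0.2], [[0.0964, -0.0484, 0.036], [0.002, -0.001, -0.001], -0.2], [[0.0964, -0.0484, 0.036], [0.002, -0.001, -0.001], -0.2], [[0.0964, -0.0484, 0.036], [0.002, -0.001, -0.001], -0.2]])

```text
clock: 14.73
eef_pos: [380.7, 243.7, 110.4]
tcp_rot: [-3.141, 0.001, 1.574]
contact_force: [-0.3, -0.5, -1.0]
opening: 0.682
```

```bash
python3 - <<'E'
from h import *
viewer.grab_frame("top");viewer.grab_frame("top")
shot("side","o_side",(220,100,110,90),7)
shot("top","o_top",(160,220,110,90),7)
E
python3 go.py 381.5 242.5 110
```

```text
t 14.93 pos [382.3 241.9 110.8] rpy [ 3.1409 -0.      1.5694] F [ 0.3  0.7 -1.9] open 0.683
delta [0.0006, -0.0008, 0.0008] rot [0.0006, -0.0, -0.0014] dist 0.001
```

View pics/o_side.png

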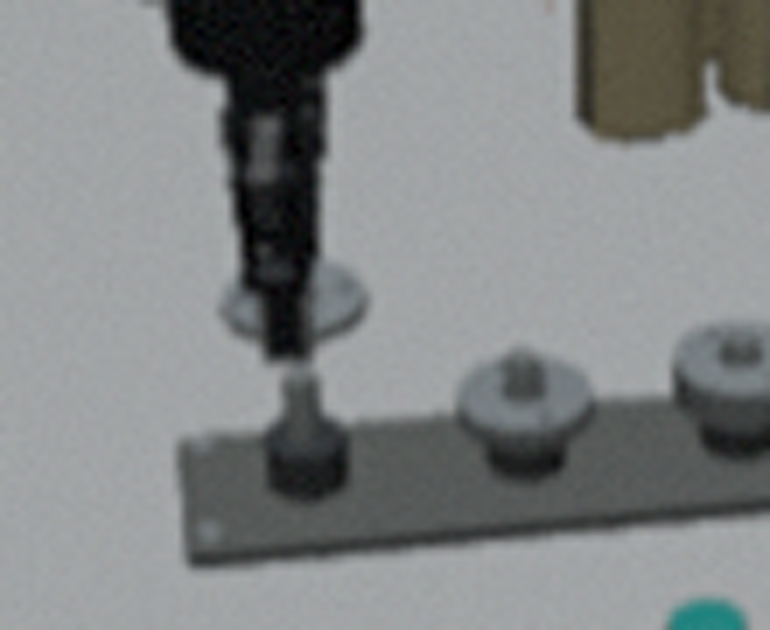

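View pics/o_top.png

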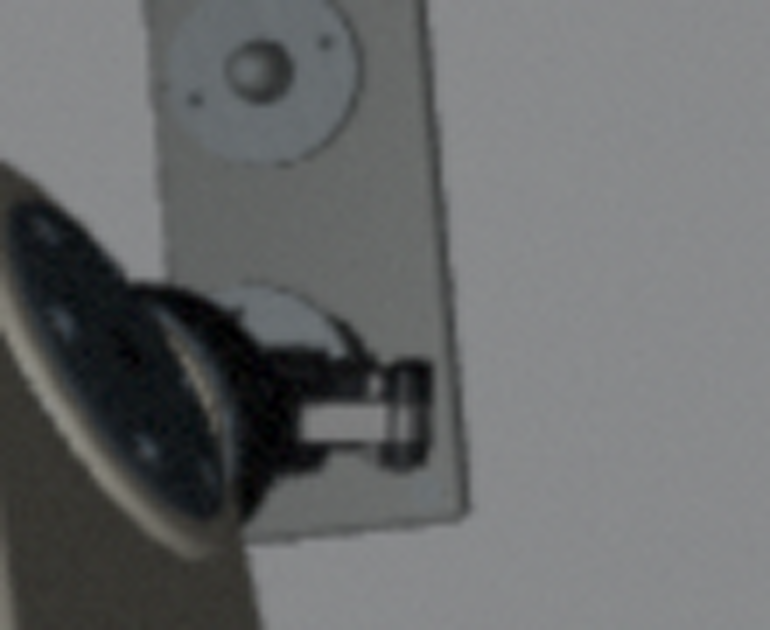

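```bash
python3 - <<'E'
from h import *
o=np.array([251.1,137,272.1,148.1])
def f(p):
    q=proj(sil(p[0],p[1],[(98,30),(106,30)]),"side"); return np.r_[q.min(0),q.max(0)]-o
r=least_squares(f,[381,242]);print(r.x,r.fun)
# post: side: left/right edges at mid (285,316)@ row ~395 ; top row 362
post=[281.8,0]
for u,v,z in [(299,368,68),(300,420,36)]:
    print(unproj((u/7+219.57,v/7+99.57),z,"side")[:2])
# shoulder bbox cols 267..348, bottom row 498
o=np.array([267/7+219.57,348/7+219.57,498/7+99.57])
def f(p):
    q=proj(sil(p[0],p[1],[(12,18),(36,18)]),"side"); return np.r_[q[:,0].min(),q[:,0].max(),q[:,1].max()]-o
r=least_squares(f,[381,242]);print("shoulder",r.x,r.fun)
q=proj(sil(381,242.5,[(98,30),(106,30)]),"top"); print("top pred rowmin",q.min(0),q.max(0))
E
```

```text
[384.66001593 243.34167306] [-0.09063938 -1.06459412  0.09279285  0.96775796]
[383.74658606 244.85150212]
[381.22582769 254.07097597]
shoulder [383.9699191  247.89326359] [-0.51830296  0.5271046  -0.02288927]
top pred rowmin [180.05467051 261.20854941] [210.55372853 291.0818639 ]
```

>>> send_rows(plan=[[[0.0004, -0.0008, 0.008], [0.0006, 0, -0.001], -0.2], [[0.0004, -0.0008, 0.016], [0.0006, 0, -0.001], -0.2], [[0.0004, -0.0008, 0.024], [0.0006, 0, -0.001], -0.2], [[0.0004, -0.0008, 0.026], [0.0006, 0, -0.001], -0.2], [[0.0004, -0.0008, 0.026], [0.0006, 0, -0.001], -0.2]])

```text
clock: 15.35
eef_pos: [380.9, 241.6, 83.7]
tcp_rot: [-3.14, 0.001, 1.57]
contact_force: [0.5, -1.0, -2.0]
opening: 0.682
```

```bash
python3 - <<'E'
from h import *
viewer.grab_frame("top")
shot("side","p_side",(220,100,110,90),7)
E
python3 go.py 381.5 242.3 49
```

```text
t 15.45 pos [381.4 242.1  84.5] rpy [-3.1410e+00  4.0000e-04  1.5702e+00] F [ 0.2 -0.3 -1.4] open 0.686
delta [0.0002, 0.0001, 0.0355] rot [-0.0006, 0.0004, -0.0005] dist 0.035
```

View pics/p_side.png

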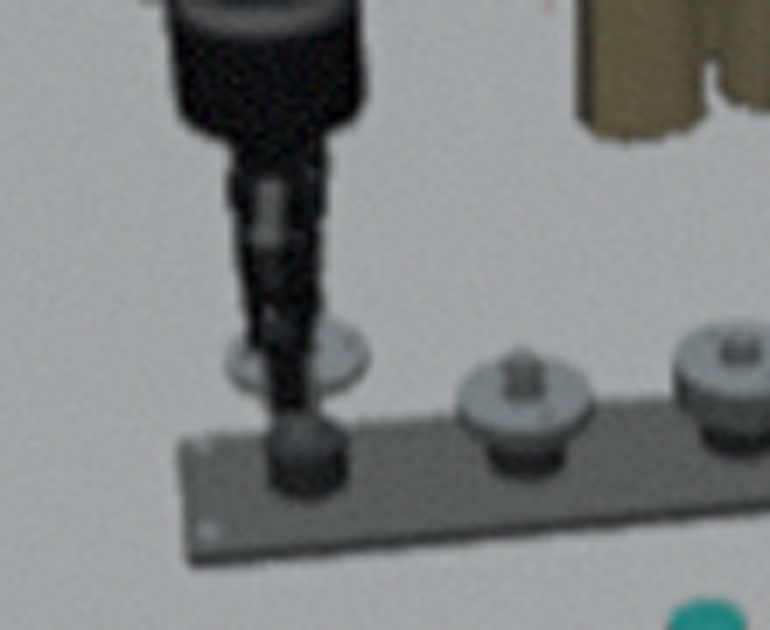

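>>> send_rows(plan=[[[0, 0, 0.003], [0, 0, 0], -0.2], [[0, 0, 0.006], [0, 0, 0], -0.2], [[0, 0, 0.009], [0, 0, 0], -0.2], [[0, 0, 0.011], [0, 0, 0], -0.2], [[0, 0, 0.011], [0, 0, 0], -0.2]])

```text
clock: 15.87
eef_pos: [381.2, 242.0, 73.1]
tcp_rot: [-3.14, 0.001, 1.57]
contact_force: [0.1, -0.1, -1.9]
opening: 0.684
```

>>> send_rows(plan=[[[0, 0, 0.005], [0, 0, 0], -0.2], [[0, 0, 0.01], [0, 0, 0], -0.2], [[0, 0, 0.015], [0, 0, 0], -0.2], [[0, 0, 0.02], [0, 0, 0], -0.2], [[0, 0, 0.021], [0, 0, 0], -0.2]])

```text
clock: 16.28
eef_pos: [380.8, 241.9, 51.1]
tcp_rot: [-3.14, 0.001, 1.57]
contact_force: [0.2, 0.5, -0.9]
opening: 0.682
```

>>> send_rows(plan=[[[0, 0, 0.001], [0, 0, 0], -0.2], [[0, 0, 0.002], [0, 0, 0], -0.2], [[0, 0, 0.0025], [0, 0, 0], -0.2], [[0, 0, 0.0025], [0, 0, 0], -0.2], [[0, 0, 0.0025], [0, 0, 0], -0.2]])

```text
clock: 16.7
eef_pos: [380.8, 241.9, 48.9]
tcp_rot: [-3.14, 0.001, 1.57]
contact_force: [-1.7, -0.3, 4.2]
opening: 0.688
```

Seated at the expected height with contact. Release and lift.

>>> send_rows(plan=[[[0, 0, 0], [0, 0, 0], 1], [[0, 0, 0], [0, 0, 0], 1], [[0, 0, 0], [0, 0, 0], 1], [[0, 0, 0], [0, 0, 0], 1], [[0, 0, 0], [0, 0, 0], 1]])

```text
clock: 17.12
eef_pos: [380.9, 241.9, 48.9]
tcp_rot: [-3.14, 0.001, 1.57]
contact_force: [-0.2, -0.3, -0.6]
opening: 0.999
```

>>> send_rows(plan=[[[0, 0, -0.015], [0, 0, 0], 1], [[0, 0, -0.035], [0, 0, 0], 1], [[0, 0, -0.06], [0, 0, 0], 1], [[0, 0, -0.08], [0, 0, 0], 1], [[0, 0, -0.09], [0, 0, 0], 1]])

```text
clock: 17.53
eef_pos: [381.9, 242.5, 141.0]
tcp_rot: [3.141, -0.0, 1.57]
contact_force: [1.0, 0.0, -0.8]
opening: 0.999
```

```bash
python3 - <<'E'
from h import *
shot("side","q_side",(240,130,110,60),7)
E
python3 go.py 569.5 265.5 140
```

```text
t 17.58 pos [382.4 242.8 141.7] rpy [ 3.1399e+00 -1.1000e-03  1.5703e+00] F [0.5 0.9 1.7] open 0.999
delta [0.0228, 0.1871, 0.002] rot [0.0016, -0.0011, -0.0005] dist 0.189
```

View pics/q_side.png

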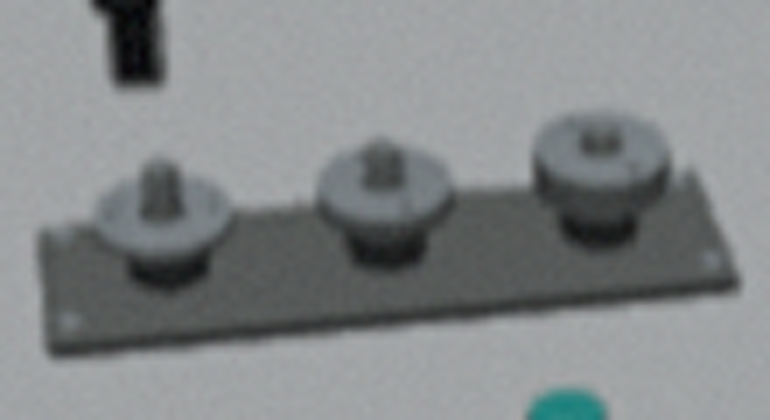

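>>> send_rows(plan=[[[0.0228, 0.187, 0.002], [0.001, -0.001, 0], 1], [[0.0228, 0.187, 0.002], [0.001, -0.001, 0], 1], [[0.0228, 0.187, 0.002], [0.001, -0.001, 0], 1], [[0.0228, 0.187, 0.002], [0.001, -0.001, 0], 1], [[0.0228, 0.187, 0.002], [0.001, -0.001, 0], 1]])

```text
clock: 18.0
eef_pos: [573.3, 265.8, 139.0]
tcp_rot: [3.139, -0.001, 1.57]
contact_force: [0.0, -0.5, 1.0]
opening: 0.996
```

```bash
python3 go.py 569.5 265.5 53
```

```text
t 18.0 pos [573.3 265.8 139. ] rpy [ 3.1391e+00 -7.0000e-04  1.5697e+00] F [ 0.  -0.5  1. ] open 0.996
delta [-0.0003, -0.0041, 0.0859] rot [0.0025, -0.0007, -0.0011] dist 0.086
```

>>> send_rows(plan=[[[0, -0.004, 0.015], [0.002, 0, -0.001], 1], [[0, -0.004, 0.04], [0.002, 0, -0.001], 1], [[0, -0.004, 0.065], [0.002, 0, -0.001], 1], [[0, -0.004, 0.08], [0.002, 0, -0.001], 1], [[0, -0.004, 0.084], [0.002, 0, -0.001], 1]])

```text
clock: 18.42
eef_pos: [567.2, 264.7, 50.6]
tcp_rot: [-3.137, 0.002, 1.571]
contact_force: [-1.5, -0.7, -0.6]
opening: 1.0
```

```bash
python3 - <<'E'
from h import *
viewer.grab_frame("top")
shot("side","r_side",(280,100,110,90),7)
E
python3 go.py 569.5 265.5 53
```

```text
t 18.52 pos [568.5 265.4  53.2] rpy [-3.1394e+00  6.0000e-04  1.5707e+00] F [0.2 0.5 0.7] open 1.0
delta [0.0001, 0.001, 0.0002] rot [-0.0022, 0.0006, -0.0001] dist 0.001
```

View pics/r_side.png

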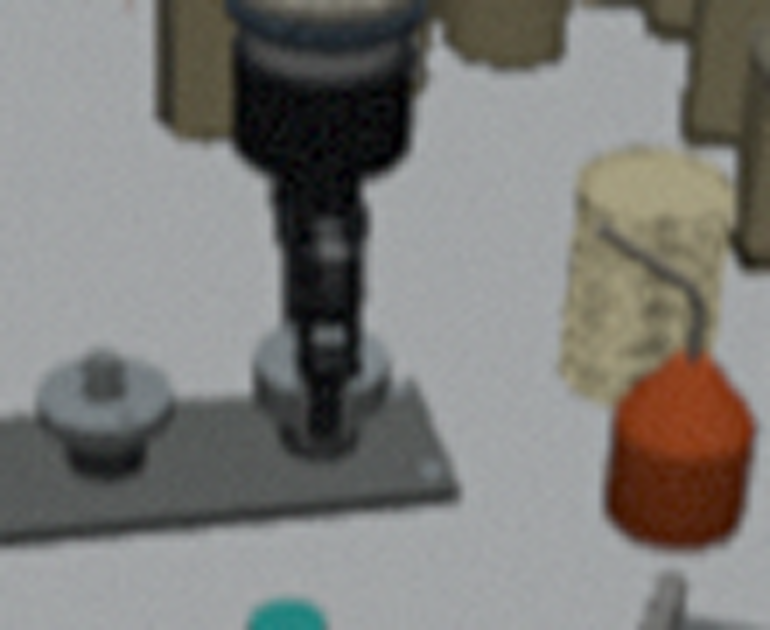

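```bash
python3 - <<'E'
from h import *
print(proj([[569,265,46],[569,215,46],[570,265,46]],"side"))
print(proj([[523,-41,76],[523,-86,76]],"side"))
E
```

```text
[[324.37350212 153.36325087]
 [325.63271839 162.48074338]
 [324.70047595 153.3557016 ]]
[[314.92235224 212.19959979]
 [316.0096359  225.07087205]]
```

>>> send_rows(plan=[[[0, 0.0015, 0], [-0.002, 0, 0], 1], [[0, 0.0015, 0], [-0.002, 0, 0], 0.7], [[0, 0.0015, 0], [-0.002, 0, 0], 0.4], [[0, 0.0015, 0], [-0.002, 0, 0], 0.2], [[0, 0.0015, 0], [-0.002, 0, 0], 0]], squeeze=50)

```text
clock: 18.93
eef_pos: [570.8, 265.8, 54.6]
tcp_rot: [3.14, -0.0, 1.571]
contact_force: [-0.2, -0.4, 5.6]
opening: 0.689
```

```bash
python3 go.py 570 265.5 53
```

```text
t 18.93 pos [570.8 265.8  54.6] rpy [ 3.1400e+00 -3.0000e-04  1.5708e+00] F [-0.2 -0.4  5.6] open 0.689
delta [-0.0003, -0.0008, 0.0016] rot [0.0016, -0.0003, -0.0] dist 0.002
```

>>> send_rows(plan=[[[0, 0, 0], [0, 0, 0], -0.2], [[0, 0, -0.008], [0, 0, 0], -0.2], [[0, 0, -0.03], [0, 0, 0], -0.2], [[0, 0, -0.06], [0, 0, 0], -0.2], [[0, 0, -0.1], [0, 0, 0], -0.2]])

```text
clock: 19.35
eef_pos: [568.8, 264.9, 153.8]
tcp_rot: [-3.139, 0.002, 1.571]
contact_force: [0.4, -0.2, -2.9]
opening: 0.689
```

```bash
python3 - <<'E'
from h import *
shot("side","s_side",(280,100,110,90),7)
E
python3 go.py 523 -41 160
```

```text
t 19.4 pos [573.2 267.  163.5] rpy [ 3.1331 -0.0035  1.5707] F [3.  2.3 4.3] open 0.69
delta [-0.308, -0.0502, 0.002] rot [0.0085, -0.0035, -0.0001] dist 0.312
```

View pics/s_side.png

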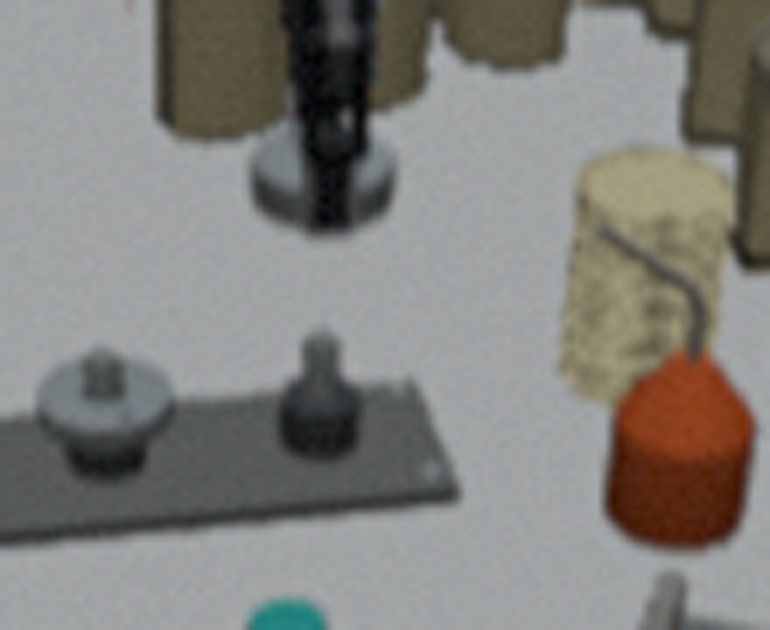

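Thick spacer is held, level. Over to the lifter at z≈165 (spacer bottom ≈146, above the spindle's 119).

>>> send_rows(plan=[[[-0.308, -0.05, 0], [0.008, -0.003, 0], -0.2], [[-0.308, -0.05, 0], [0.008, -0.003, 0], -0.2], [[-0.308, -0.05, 0], [0.008, -0.003, 0], -0.2], [[-0.308, -0.05, 0], [0.008, -0.003, 0], -0.2], [[-0.308, -0.05, 0], [0.008, -0.003, 0], -0.2]])

```text
clock: 19.82
eef_pos: [538.1, 58.3, 160.2]
tcp_rot: [3.14, -0.001, 1.571]
contact_force: [1.5, -0.7, -2.2]
opening: 0.686
```

```bash
python3 go.py 523 -41 155
```

```text
t 19.82 pos [538.1  58.3 160.2] rpy [ 3.1402e+00 -5.0000e-04  1.5714e+00] F [ 1.5 -0.7 -2.2] open 0.686
delta [-0.0993, -0.0152, 0.0052] rot [0.0014, -0.0005, 0.0006] dist 0.101
```

>>> send_rows(plan=[[[-0.0993, -0.015, 0.005], [0.0014, 0, 0], -0.2], [[-0.0993, -0.015, 0.005], [0.0014, 0, 0], -0.2], [[-0.0993, -0.015, 0.005], [0.0014, 0, 0], -0.2], [[-0.0993, -0.015, 0.005], [0.0014, 0, 0], -0.2], [[-0.0993, -0.015, 0.005], [0.0014, 0, 0], -0.2]])

```text
clock: 20.23
eef_pos: [523.1, -42.1, 155.7]
tcp_rot: [3.141, -0.001, 1.569]
contact_force: [-0.3, 0.8, -3.2]
opening: 0.686
```

```bash
python3 - <<'E'
from h import *
viewer.grab_frame("top");viewer.grab_frame("top");viewer.grab_frame("top")
shot("side","t_side",(260,140,110,90),7)
shot("top","t_top",(290,160,110,90),7)
E
python3 go.py 523 -41 141
```

```text
t 20.48 pos [523.4 -40.  155.3] rpy [ 3.1414e+00 -6.0000e-04  1.5729e+00] F [-0.5 -0.  -2.5] open 0.691
delta [-0.001, -0.0005, 0.0143] rot [0.0002, -0.0006, 0.0021] dist 0.014
```

View pics/t_side.png

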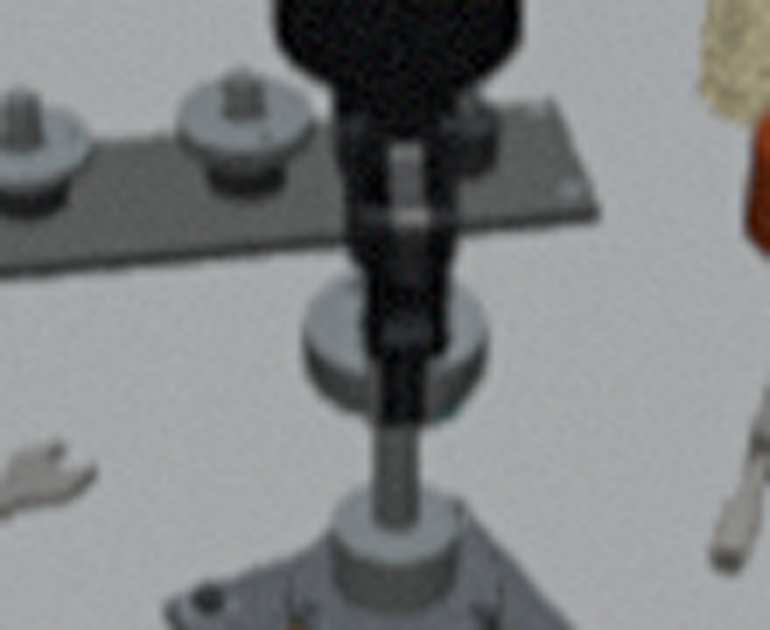

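View pics/t_top.png

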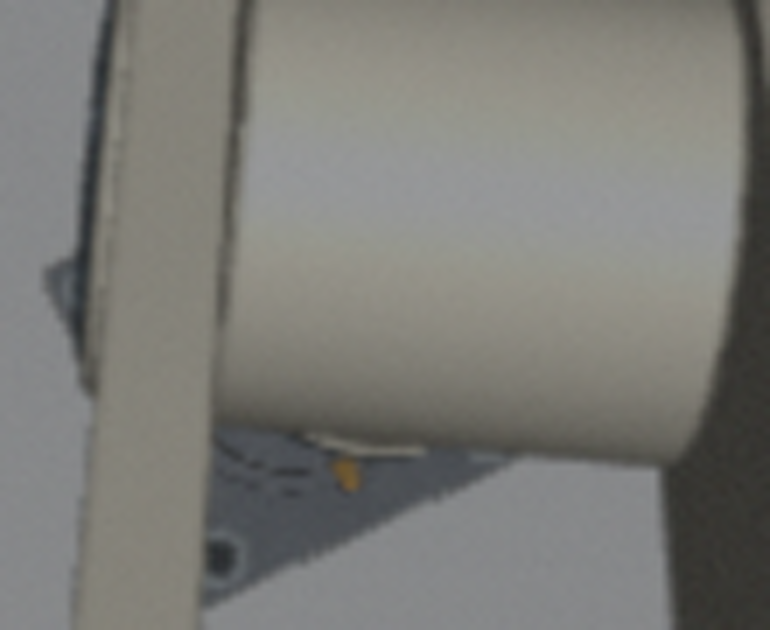

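>>> send_rows(plan=[[[-0.001, -0.0003, 0.004], [0, 0, 0.002], -0.2], [[-0.001, -0.0003, 0.008], [0, 0, 0.002], -0.2], [[-0.001, -0.0003, 0.012], [0, 0, 0.002], -0.2], [[-0.001, -0.0003, 0.014], [0, 0, 0.002], -0.2], [[-0.001, -0.0003, 0.014], [0, 0, 0.002], -0.2]])

```text
clock: 20.9
eef_pos: [522.7, -40.8, 140.5]
tcp_rot: [-3.14, -0.001, 1.571]
contact_force: [-0.3, -0.6, -3.1]
opening: 0.691
```

>>> send_rows(plan=[[[0, 0, 0.003], [0, 0, 0], -0.2], [[0, 0, 0.006], [0, 0, 0], -0.2], [[0, 0, 0.009], [0, 0, 0], -0.2], [[0, 0, 0.012], [0, 0, 0], -0.2], [[0, 0, 0.012], [0, 0, 0], -0.2]])

```text
clock: 21.32
eef_pos: [522.3, -40.8, 127.8]
tcp_rot: [-3.14, -0.001, 1.571]
contact_force: [-0.5, 0.7, -3.6]
opening: 0.688
```

Past the taper (bottom ≈109) with no contact. Continuing down.

>>> send_rows(plan=[[[0, 0.0004, 0.007], [0, 0, 0], -0.2], [[0, 0.0004, 0.015], [0, 0, 0], -0.2], [[0, 0.0004, 0.023], [0, 0, 0], -0.2], [[0, 0.0004, 0.03], [0, 0, 0], -0.2], [[0, 0.0004, 0.034], [0, 0, 0], -0.2]])

```text
clock: 21.73
eef_pos: [522.4, -40.8, 92.5]
tcp_rot: [-3.139, -0.001, 1.571]
contact_force: [-0.5, -0.4, -3.2]
opening: 0.687
```

>>> send_rows(plan=[[[0, 0.0004, 0.001], [0, 0, 0], -0.2], [[0, 0.0004, 0.002], [0, 0, 0], -0.2], [[0, 0.0004, 0.002], [0, 0, 0], -0.2], [[0, 0.0004, 0.002], [0, 0, 0], -0.2], [[0, 0.0004, 0.002], [0, 0, 0], -0.2]])

```text
clock: 22.15
eef_pos: [522.6, -40.8, 90.7]
tcp_rot: [-3.138, -0.001, 1.571]
contact_force: [-2.7, 0.6, 2.2]
opening: 0.692
```

>>> send_rows(plan=[[[0, 0, 0.0005], [-0.002, 0, 0], -0.2], [[0, 0, 0], [-0.002, 0, 0], 1], [[0, 0, 0], [-0.002, 0, 0], 1], [[0, 0, 0], [-0.002, 0, 0], 1], [[0, 0, 0], [-0.002, 0, 0], 1]])

```text
clock: 22.57
eef_pos: [522.9, -40.8, 90.7]
tcp_rot: [-3.141, -0.001, 1.571]
contact_force: [-0.4, -0.6, -0.4]
opening: 1.003
```

>>> send_rows(plan=[[[0, 0, -0.015], [0, 0, 0], 1], [[0, 0, -0.035], [0, 0, 0], 1], [[0, 0, -0.06], [0, 0, 0], 1], [[0, 0, -0.085], [0, 0, 0], 1], [[0, 0, -0.085], [0, 0, 0], 1]])

```text
clock: 22.98
eef_pos: [525.6, -41.0, 180.0]
tcp_rot: [3.135, -0.0, 1.571]
contact_force: [1.3, 0.1, 0.3]
opening: 1.001
```

```bash
python3 - <<'E'
from h import *
shot("side","u_side",(260,140,110,90),7)
E
python3 go.py 540.8 -263.9 160
```

```text
t 23.03 pos [524.7 -41.  178. ] rpy [ 3.1373e+00 -4.0000e-04  1.5711e+00] F [-0.1 -0.2 -0.6] open 0.999
delta [-0.2229, 0.016, 0.018] rot [0.0043, -0.0004, 0.0003] dist 0.224
```

View pics/u_side.png

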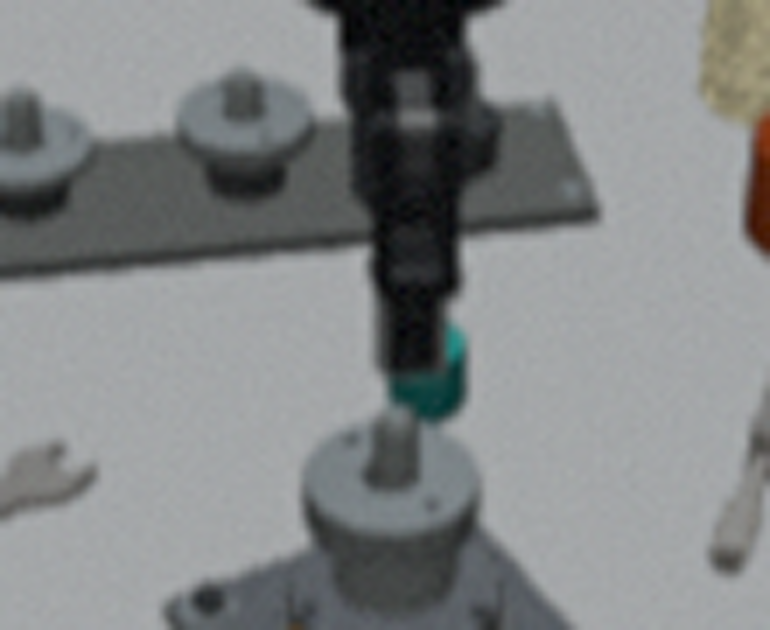

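>>> send_rows(plan=[[[-0.223, 0.016, 0.01], [0.004, 0, 0], 0.8], [[-0.223, 0.016, 0.01], [0.004, 0, 0], 0.8], [[-0.223, 0.016, 0.01], [0.004, 0, 0], 0.8], [[-0.223, 0.016, 0.01], [0.004, 0, 0], 0.8], [[-0.223, 0.016, 0.01], [0.004, 0, 0], 0.8]])

```text
clock: 23.45
eef_pos: [538.9, -250.0, 167.4]
tcp_rot: [-3.141, -0.001, 1.571]
contact_force: [0.4, -0.2, 0.3]
opening: 0.902
```

```bash
python3 go.py 540.7 -263.9 27.2
```

```text
t 23.45 pos [ 538.9 -250.   167.4] rpy [-3.1408e+00 -1.0000e-03  1.5714e+00] F [ 0.4 -0.2  0.3] open 0.902
delta [-0.014, 0.0019, 0.1401] rot [-0.0008, -0.001, 0.0007] dist 0.141
```

>>> send_rows(plan=[[[-0.014, 0.002, 0.03], [-0.001, -0.001, 0.001], 0.8], [[-0.014, 0.002, 0.065], [-0.001, -0.001, 0.001], 0.8], [[-0.014, 0.002, 0.1], [-0.001, -0.001, 0.001], 0.8], [[-0.014, 0.002, 0.12], [-0.001, -0.001, 0.001], 0.8], [[-0.014, 0.002, 0.13], [-0.001, -0.001, 0.001], 0.8]])

```text
clock: 23.87
eef_pos: [538.2, -262.9, 33.0]
tcp_rot: [-3.136, -0.003, 1.57]
contact_force: [-0.1, 0.6, -0.3]
opening: 0.901
```

```bash
python3 go.py 540.7 -263.9 27.2
```

```text
t 23.87 pos [ 538.2 -262.9   33. ] rpy [-3.1363e+00 -2.7000e-03  1.5699e+00] F [-0.1  0.6 -0.3] open 0.901
delta [-0.001, 0.0026, 0.0058] rot [-0.0053, -0.0027, -0.0009] dist 0.006
```

>>> send_rows(plan=[[[-0.001, 0.0024, 0.003], [-0.005, -0.003, -0.001], 0.8], [[-0.001, 0.0024, 0.0055], [-0.005, -0.003, -0.001], 0.8], [[-0.001, 0.0024, 0.0055], [-0.005, -0.003, -0.001], 0.6], [[-0.001, 0.0024, 0.0055], [-0.005, -0.003, -0.001], 0.4], [[-0.001, 0.0024, 0.0055], [-0.005, -0.003, -0.001], 0.3]])

```text
clock: 24.28
eef_pos: [541.5, -264.2, 28.8]
tcp_rot: [3.14, 0.001, 1.571]
contact_force: [-0.2, -0.1, -0.2]
opening: 0.649
```

```bash
python3 go.py 540.7 -263.9 27.2
```

```text
t 24.28 pos [ 541.5 -264.2   28.8] rpy [3.1398e+00 1.3000e-03 1.5712e+00] F [-0.2 -0.1 -0.2] open 0.649
delta [0.0003, -0.0008, 0.0016] rot [0.0018, 0.0013, 0.0004] dist 0.002
```

>>> send_rows(plan=[[[0, -0.0008, 0.0014], [0.002, 0.001, 0], 0.3], [[0, -0.0008, 0.0014], [0.002, 0.001, 0], 0.2], [[0, -0.0008, 0.0014], [0.002, 0.001, 0], -0.1], [[0, -0.0008, 0.0014], [0.002, 0.001, 0], -0.3], [[0, -0.0008, 0.0014], [0.002, 0.001, 0], -0.3]], squeeze=50)

```text
clock: 24.7
eef_pos: [541.2, -264.4, 28.8]
tcp_rot: [3.141, 0.001, 1.571]
contact_force: [-2.3, 2.1, 10.3]
opening: 0.566
```

```bash
python3 go.py 540.7 -263.9 27.2
```

```text
t 24.7 pos [ 541.2 -264.4   28.8] rpy [3.1407e+00 7.0000e-04 1.5712e+00] F [-2.3  2.1 10.3] open 0.566
delta [0.0005, -0.0005, 0.0016] rot [0.0009, 0.0007, 0.0004] dist 0.002
```

>>> send_rows(plan=[[[0, 0, -0.005], [0, 0, 0], -0.3], [[0, 0, -0.03], [0, 0, 0], -0.3], [[0, 0, -0.07], [0, 0, 0], -0.3], [[0, 0, -0.11], [0, 0, 0], -0.3], [[0, 0, -0.14], [0, 0, 0], -0.3]])

```text
clock: 25.12
eef_pos: [541.4, -264.5, 172.0]
tcp_rot: [3.139, 0.002, 1.571]
contact_force: [2.0, -0.4, -2.0]
opening: 0.564
```

```bash
python3 - <<'E'
from h import *
shot("side","v_side",(240,180,140,120),5)
E
python3 go.py 522.8 -40.8 165
```

```text
t 25.17 pos [ 544.1 -265.8  177.5] rpy [3.1321 0.005  1.5712] F [ 1.2 -1.3  2.7] open 0.564
delta [0.225, -0.0213, 0.0112] rot [0.0095, 0.005, 0.0004] dist 0.226
```

View pics/v_side.png

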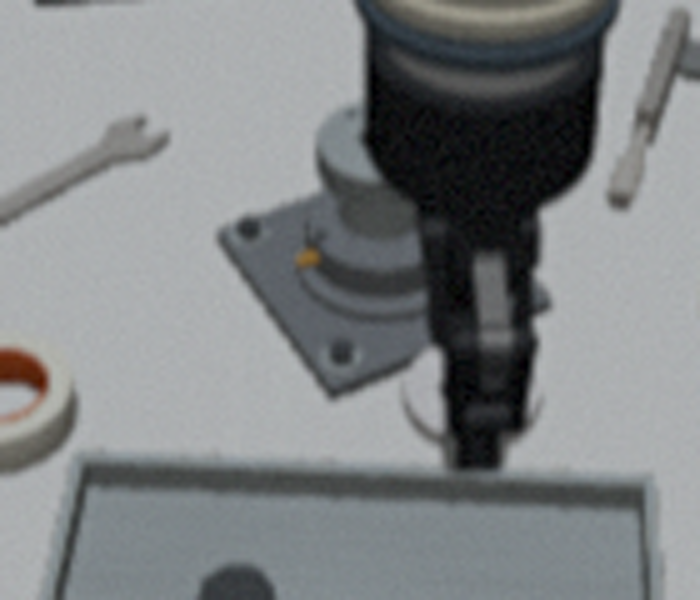

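>>> send_rows(plan=[[[0.225, -0.021, 0.01], [0.009, 0.005, 0], -0.3], [[0.225, -0.021, 0.01], [0.009, 0.005, 0], -0.3], [[0.225, -0.021, 0.01], [0.009, 0.005, 0], -0.3], [[0.225, -0.021, 0.01], [0.009, 0.005, 0], -0.3], [[0.225, -0.021, 0.01], [0.009, 0.005, 0], -0.3]])

```text
clock: 25.58
eef_pos: [523.7, -55.0, 166.5]
tcp_rot: [3.141, 0.0, 1.571]
contact_force: [0.7, 0.9, -1.7]
opening: 0.565
```

```bash
python3 go.py 523 -40.8 160
```

```text
t 25.58 pos [523.7 -55.  166.5] rpy [3.1407 0.     1.5705] F [ 0.7  0.9 -1.7] open 0.565
delta [0.0142, -0.0007, 0.0065] rot [0.0009, 0.0, -0.0003] dist 0.016
```

>>> send_rows(plan=[[[0.0142, -0.0005, 0.006], [0, 0, 0], -0.3], [[0.0142, -0.0005, 0.006], [0, 0, 0], -0.3], [[0.0142, -0.0005, 0.006], [0, 0, 0], -0.3], [[0.0142, -0.0005, 0.006], [0, 0, 0], -0.3], [[0.0142, -0.0005, 0.006], [0, 0, 0], -0.3]])

```text
clock: 26.0
eef_pos: [523.5, -41.8, 160.7]
tcp_rot: [3.14, 0.0, 1.57]
contact_force: [-0.6, -0.4, -0.9]
opening: 0.564
```

```bash
python3 - <<'E'
from h import *
shot("side","w_side",(260,140,110,90),7)
E
python3 go.py 523 -40.8 147
```

```text
t 26.05 pos [523.4 -41.9 160.7] rpy [3.1404e+00 2.0000e-04 1.5691e+00] F [ 0.1 -1.2 -1.9] open 0.565
delta [0.0011, -0.0005, 0.0137] rot [0.0012, 0.0002, -0.0017] dist 0.014
```

View pics/w_side.png

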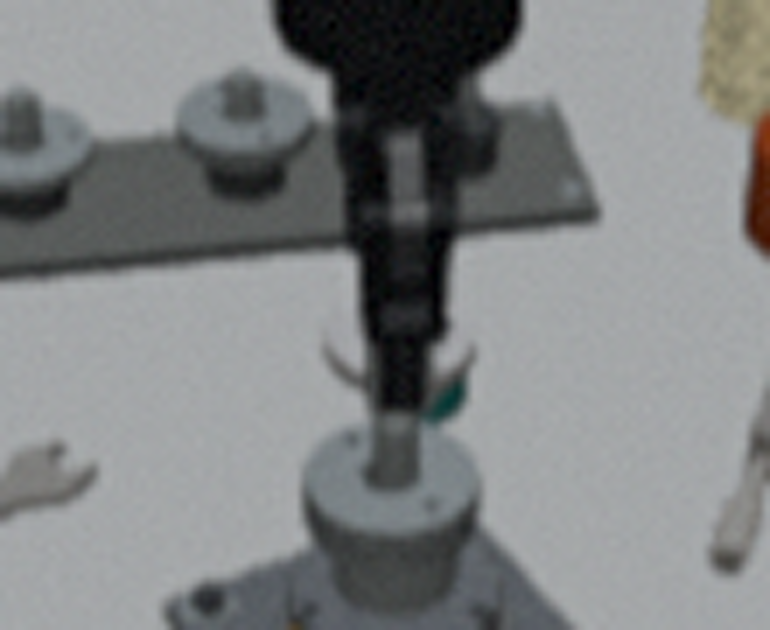

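>>> send_rows(plan=[[[0.001, -0.001, 0.004], [0.001, 0, -0.0015], -0.3], [[0.001, -0.001, 0.008], [0.001, 0, -0.0015], -0.3], [[0.001, -0.001, 0.012], [0.001, 0, -0.0015], -0.3], [[0.001, -0.001, 0.013], [0.001, 0, -0.0015], -0.3], [[0.001, -0.001, 0.013], [0.001, 0, -0.0015], -0.3]])

```text
clock: 26.47
eef_pos: [522.1, -41.1, 147.0]
tcp_rot: [-3.141, 0.0, 1.57]
contact_force: [0.2, 0.2, -1.8]
opening: 0.561
```

>>> send_rows(plan=[[[0, 0.0003, 0.003], [0, 0, 0], -0.3], [[0, 0.0003, 0.006], [0, 0, 0], -0.3], [[0, 0.0003, 0.009], [0, 0, 0], -0.3], [[0, 0.0003, 0.012], [0, 0, 0], -0.3], [[0, 0.0003, 0.012], [0, 0, 0], -0.3]])

```text
clock: 26.88
eef_pos: [521.9, -41.0, 134.3]
tcp_rot: [-3.14, 0.0, 1.57]
contact_force: [-0.1, 0.3, -1.7]
opening: 0.565
```

>>> send_rows(plan=[[[0, 0.0005, 0.004], [-0.001, 0, 0], -0.3], [[0, 0.0005, 0.008], [-0.001, 0, 0], -0.3], [[0, 0.0005, 0.012], [-0.001, 0, 0], -0.3], [[0, 0.0005, 0.014], [-0.001, 0, 0], -0.3], [[0, 0.0005, 0.015], [-0.001, 0, 0], -0.3]])

```text
clock: 27.3
eef_pos: [522.2, -41.0, 118.8]
tcp_rot: [-3.14, 0.0, 1.57]
contact_force: [0.5, 0.9, -2.1]
opening: 0.563
```

>>> send_rows(plan=[[[0, 0, 0.0005], [0, 0, 0], -0.3], [[0, 0, 0.001], [0, 0, 0], -0.3], [[0, 0, 0.0015], [0, 0, 0], -0.3], [[0, 0, 0.0015], [0, 0, 0], -0.3], [[0, 0, 0.0015], [0, 0, 0], -0.3]])

```text
clock: 27.72
eef_pos: [522.1, -41.0, 117.9]
tcp_rot: [-3.14, 0.0, 1.57]
contact_force: [-4.3, -0.2, 6.1]
opening: 0.565
```

Plate contacts the spacer at the expected height. Release.

>>> send_rows(plan=[[[0, 0, 0], [0, 0, 0], 0.8], [[0, 0, 0], [0, 0, 0], 0.8], [[0, 0, 0], [0, 0, 0], 0.8], [[0, 0, 0], [0, 0, 0], 0.8], [[0, 0, 0], [0, 0, 0], 0.8]])

```text
clock: 28.13
eef_pos: [522.2, -41.0, 117.9]
tcp_rot: [-3.14, 0.0, 1.57]
contact_force: [0.5, -0.1, 0.4]
opening: 0.901
```

>>> send_rows(plan=[[[0, 0, -0.01], [0, 0, 0], 0.8], [[0, 0, -0.025], [0, 0, 0], 0.8], [[0, 0, -0.045], [0, 0, 0], 0.8], [[0, 0, -0.06], [0, 0, 0], 0.8], [[0, 0, -0.065], [0, 0, 0], 0.8]])

```text
clock: 28.55
eef_pos: [523.6, -41.1, 185.7]
tcp_rot: [3.139, 0.0, 1.57]
contact_force: [-0.1, -0.8, 0.3]
opening: 0.901
```

```bash
python3 - <<'E'
from h import *
shot("side","x_side",(260,140,110,90),7)
E
python3 go.py 452 -254.2 140
```

```text
t 28.6 pos [523.6 -41.1 185.5] rpy [3.1392e+00 4.0000e-04 1.5705e+00] F [ 1.  -0.5  1.5] open 0.897
delta [-0.2131, -0.0716, 0.0454] rot [0.0024, 0.0004, -0.0003] dist 0.229
```

View pics/x_side.png

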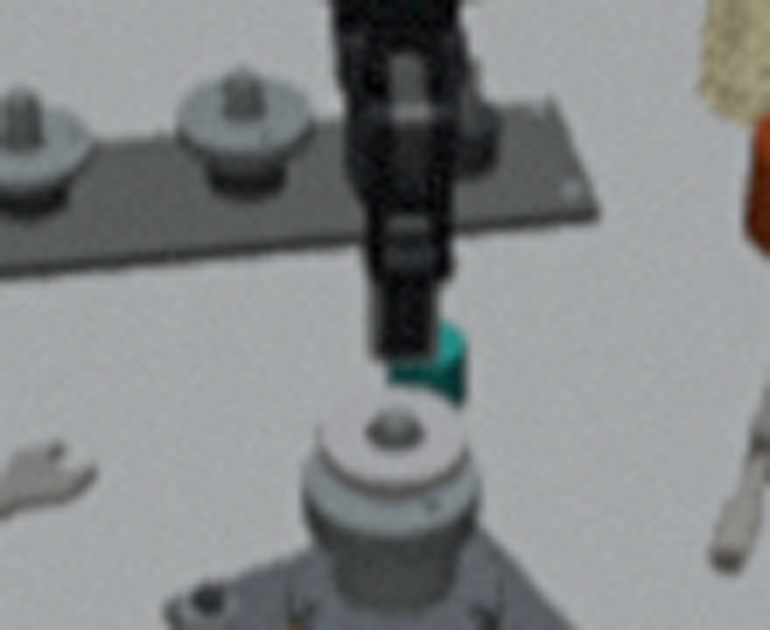

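>>> send_rows(plan=[[[-0.213, -0.0715, 0.02], [0.002, 0, 0], 0.8], [[-0.213, -0.0715, 0.02], [0.002, 0, 0], 0.8], [[-0.213, -0.0715, 0.02], [0.002, 0, 0], 0.8], [[-0.213, -0.0715, 0.02], [0.002, 0, 0], 0.8], [[-0.213, -0.0715, 0.02], [0.002, 0, 0], 0.8]])

```text
clock: 29.02
eef_pos: [456.0, -239.6, 166.0]
tcp_rot: [-3.141, 0.0, 1.571]
contact_force: [1.6, -0.2, 0.5]
opening: 0.901
```

```bash
python3 go.py 451.9 -254.2 30
```

```text
t 29.02 pos [ 456.  -239.6  166. ] rpy [-3.1414  0.      1.571 ] F [ 1.6 -0.2  0.5] open 0.901
delta [-0.0146, -0.0041, 0.136] rot [-0.0002, 0.0, 0.0002] dist 0.137
```

>>> send_rows(plan=[[[-0.0146, -0.004, 0.03], [0, 0, 0], 0.8], [[-0.0146, -0.004, 0.065], [0, 0, 0], 0.8], [[-0.0146, -0.004, 0.1], [0, 0, 0], 0.8], [[-0.0146, -0.004, 0.12], [0, 0, 0], 0.8], [[-0.0146, -0.004, 0.128], [0, 0, 0], 0.8]])

```text
clock: 29.43
eef_pos: [449.6, -253.2, 34.5]
tcp_rot: [-3.136, -0.003, 1.57]
contact_force: [0.2, 0.6, 1.0]
opening: 0.902
```

```bash
python3 go.py 451.9 -254.2 30
```

```text
t 29.43 pos [ 449.6 -253.2   34.5] rpy [-3.1364e+00 -2.8000e-03  1.5704e+00] F [0.2 0.6 1. ] open 0.902
delta [-0.0011, 0.0023, 0.0045] rot [-0.0052, -0.0028, -0.0003] dist 0.005
```

>>> send_rows(plan=[[[-0.001, 0.0023, 0.003], [-0.005, -0.003, 0], 0.6], [[-0.001, 0.0023, 0.0045], [-0.005, -0.003, 0], 0.3], [[-0.001, 0.0023, 0.0045], [-0.005, -0.003, 0], 0.1], [[-0.001, 0.0023, 0.0045], [-0.005, -0.003, 0], -0.05], [[-0.001, 0.0023, 0.0045], [-0.005, -0.003, 0], -0.05]])

```text
clock: 29.85
eef_pos: [452.8, -254.5, 31.2]
tcp_rot: [3.14, 0.001, 1.571]
contact_force: [-0.7, 0.2, 1.2]
opening: 0.471
```

```bash
python3 go.py 451.9 -254.2 30
```

```text
t 29.85 pos [ 452.8 -254.5   31.2] rpy [3.1398e+00 1.3000e-03 1.5707e+00] F [-0.7  0.2  1.2] open 0.471
delta [0.0003, -0.0009, 0.0012] rot [0.0018, 0.0013, -0.0001] dist 0.002
```

>>> send_rows(plan=[[[0, -0.0009, 0.001], [0.002, 0.001, 0], -0.05], [[0, -0.0009, 0.001], [0.002, 0.001, 0], -0.05], [[0, -0.0009, 0.001], [0.002, 0.001, 0], -0.8], [[0, -0.0009, 0.001], [0.002, 0.001, 0], -0.8], [[0, -0.0009, 0.001], [0.002, 0.001, 0], -0.8]], squeeze=40)

```text
clock: 30.27
eef_pos: [452.1, -254.7, 30.9]
tcp_rot: [3.141, 0.001, 1.571]
contact_force: [-1.1, 0.5, 8.0]
opening: 0.349
```

```bash
python3 go.py 451.9 -254.2 30
```

```text
t 30.27 pos [ 452.1 -254.7   30.9] rpy [3.1411e+00 7.0000e-04 1.5708e+00] F [-1.1  0.5  8. ] open 0.349
delta [0.0005, -0.0002, 0.0009] rot [0.0005, 0.0007, -0.0] dist 0.001
```

>>> send_rows(plan=[[[0, 0, -0.005], [0, 0, 0], -0.8], [[0, 0, -0.03], [0, 0, 0], -0.8], [[0, 0, -0.07], [0, 0, 0], -0.8], [[0, 0, -0.11], [0, 0, 0], -0.8], [[0, 0, -0.145], [0, 0, 0], -0.8]])

```text
clock: 30.68
eef_pos: [451.9, -254.4, 178.3]
tcp_rot: [3.141, 0.001, 1.571]
contact_force: [1.3, -0.8, -1.3]
opening: 0.346
```

```bash
python3 go.py 522.5 -41 172
```

```text
t 30.68 pos [ 451.9 -254.4  178.3] rpy [3.1409e+00 8.0000e-04 1.5708e+00] F [ 1.3 -0.8 -1.3] open 0.346
delta [0.2135, 0.0706, 0.0062] rot [0.0007, 0.0008, -0.0] dist 0.225
```

>>> send_rows(plan=[[[0.2135, 0.0706, 0.004], [0, 0, 0], -0.8], [[0.2135, 0.0706, 0.004], [0, 0, 0], -0.8], [[0.2135, 0.0706, 0.004], [0, 0, 0], -0.8], [[0.2135, 0.0706, 0.004], [0, 0, 0], -0.8], [[0.2135, 0.0706, 0.004], [0, 0, 0], -0.8]])

```text
clock: 31.1
eef_pos: [517.4, -54.9, 174.8]
tcp_rot: [3.14, 0.001, 1.57]
contact_force: [0.9, -0.3, -1.2]
opening: 0.354
```

```bash
python3 go.py 522.5 -41 172
```

```text
t 31.1 pos [517.4 -54.9 174.8] rpy [3.1403e+00 9.0000e-04 1.5702e+00] F [ 0.9 -0.3 -1.2] open 0.354
delta [0.0139, 0.0051, 0.0028] rot [0.0012, 0.0009, -0.0006] dist 0.015
```

>>> send_rows(plan=[[[0.0139, 0.005, 0.004], [0.001, 0.001, 0], -0.8], [[0.0139, 0.005, 0.004], [0.001, 0.001, 0], -0.8], [[0.0139, 0.005, 0.004], [0.001, 0.001, 0], -0.8], [[0.0139, 0.005, 0.004], [0.001, 0.001, 0], -0.8], [[0.0139, 0.005, 0.004], [0.001, 0.001, 0], -0.8]])

```text
clock: 31.52
eef_pos: [522.0, -41.9, 171.0]
tcp_rot: [3.142, 0.0, 1.569]
contact_force: [-0.5, 0.1, -1.3]
opening: 0.352
```

```bash
python3 - <<'E'
from h import *
viewer.grab_frame("top");viewer.grab_frame("top")
shot("side","y_side",(260,130,110,90),7)
E
python3 go.py 522.5 -41 152
```

```text
t 31.67 pos [522.2 -42.  171. ] rpy [ 3.1413 -0.      1.5687] F [ 0.1  0.7 -0.4] open 0.353
delta [0.001, 0.0003, 0.019] rot [0.0003, -0.0, -0.0021] dist 0.019
```

View pics/y_side.png

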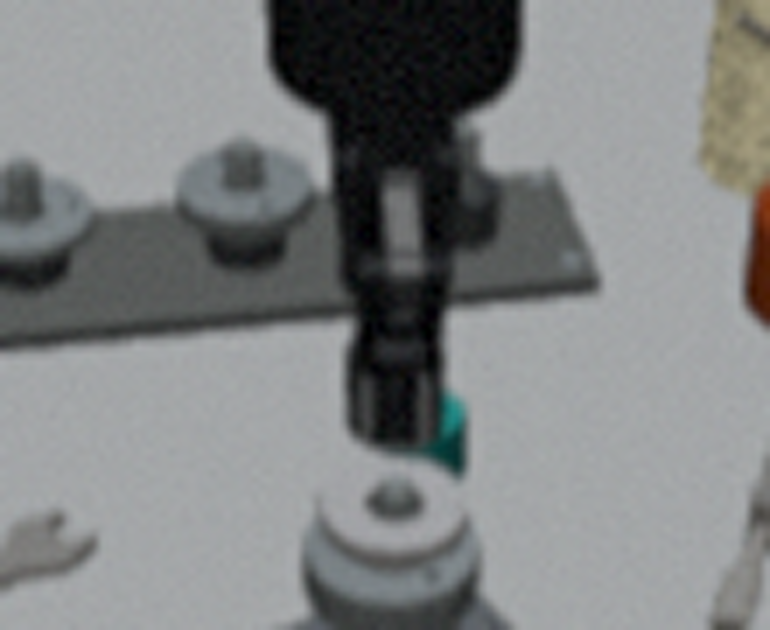

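>>> send_rows(plan=[[[0.001, 0.0006, 0.006], [0, 0, -0.002], -0.8], [[0.001, 0.0006, 0.012], [0, 0, -0.002], -0.8], [[0.001, 0.0006, 0.018], [0, 0, -0.002], -0.8], [[0.001, 0.0006, 0.0215], [0, 0, -0.002], -0.8], [[0.001, 0.0006, 0.0215], [0, 0, -0.002], -0.8]])

```text
clock: 32.08
eef_pos: [522.0, -41.0, 148.2]
tcp_rot: [-3.14, -0.0, 1.571]
contact_force: [-0.6, 0.1, -1.3]
opening: 0.356
```

```bash
python3 go.py 522.7 -41 138
```

```text
t 32.08 pos [522.  -41.  148.2] rpy [-3.1398e+00 -2.0000e-04  1.5706e+00] F [-0.6  0.1 -1.3] open 0.356
delta [-0.0001, 0.0007, 0.0102] rot [-0.0018, -0.0002, -0.0002] dist 0.01
```

>>> send_rows(plan=[[[0, 0.0007, 0.001], [-0.002, 0, 0], -0.8], [[0, 0.0007, 0.003], [-0.002, 0, 0], -0.8], [[0, 0.0007, 0.005], [-0.002, 0, 0], -0.8], [[0, 0.0007, 0.007], [-0.002, 0, 0], -0.8], [[0, 0.0007, 0.008], [-0.002, 0, 0], -0.8]])

```text
clock: 32.5
eef_pos: [522.6, -40.9, 140.0]
tcp_rot: [3.141, -0.0, 1.571]
contact_force: [0.9, -0.2, -0.0]
opening: 0.351
```

>>> send_rows(plan=[[[0, 0, 0.0007], [0, 0, 0], -0.8], [[0, 0, 0.0015], [0, 0, 0], -0.8], [[0, 0, 0.0022], [0, 0, 0], -0.8], [[0, 0, 0.0025], [0, 0, 0], -0.8], [[0, 0, 0.0025], [0, 0, 0], -0.8]])

```text
clock: 32.92
eef_pos: [522.8, -40.9, 138.0]
tcp_rot: [3.141, -0.0, 1.571]
contact_force: [-1.4, 0.1, 4.7]
opening: 0.356
```

Contact at the predicted 138. Release and retreat.

>>> send_rows(plan=[[[0, 0, 0], [0, 0, 0], 0.6], [[0, 0, 0], [0, 0, 0], 0.6], [[0, 0, 0], [0, 0, 0], 0.6], [[0, 0, 0], [0, 0, 0], 0.6], [[0, 0, 0], [0, 0, 0], 0.6]])

```text
clock: 33.33
eef_pos: [522.8, -40.9, 137.9]
tcp_rot: [3.141, -0.0, 1.571]
contact_force: [0.1, 0.3, -0.7]
opening: 0.8
```

>>> send_rows(plan=[[[0, 0, -0.015], [0, 0, 0], 0.6], [[0, 0, -0.035], [0, 0, 0], 0.6], [[0, 0, -0.06], [0, 0, 0], 0.6], [[0, 0, -0.09], [0, 0, 0], 0.6], [[0, 0, -0.12], [0, 0, 0], 0.6]])

```text
clock: 33.75
eef_pos: [522.2, -40.9, 258.8]
tcp_rot: [-3.141, -0.0, 1.571]
contact_force: [0.6, -0.1, 0.2]
opening: 0.798
```

>>> send_rows(plan=[[[0, -0.04, 0], [0, 0, 0], 0.6], [[0, -0.08, 0], [0, 0, 0], 0.6], [[0, -0.12, 0], [0, 0, 0], 0.6], [[0, -0.15, 0], [0, 0, 0], 0.6], [[0, -0.15, 0], [0, 0, 0], 0.6]])

```text
clock: 34.17
eef_pos: [366.4, -40.6, 258.1]
tcp_rot: [-3.137, -0.001, 1.57]
contact_force: [1.0, -0.3, -0.1]
opening: 0.797
```

>>> send_rows(plan=[[[0, 0, 0], [0, 0, 0], 0.6], [[0, 0, 0], [0, 0, 0], 0.6], [[0, 0, 0], [0, 0, 0], 0.6], [[0, 0, 0], [0, 0, 0], 0.6], [[0, 0, 0], [0, 0, 0], 0.6]])

```text
clock: 34.58
eef_pos: [367.2, -40.6, 258.0]
tcp_rot: [-3.137, -0.001, 1.571]
contact_force: [0.3, 0.0, 0.8]
opening: 0.8
```

```bash
python3 - <<'E'
from h import *
shot("side","z_side",(240,130,140,120),5)
shot("top","z_top",(170,140,210,150),3.8)
E
```

```text
(no output)
```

View pics/z_side.png

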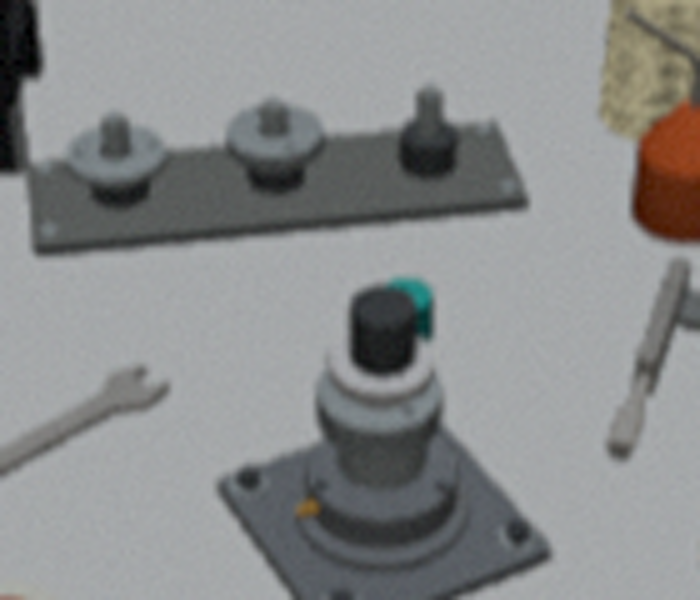

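View pics/z_top.png

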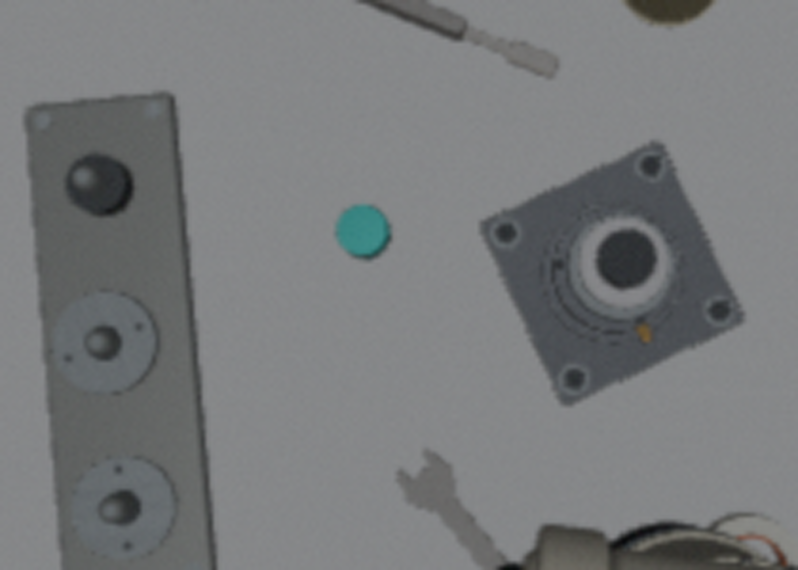

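```bash
python3 - <<'E'
from rig import job,status
print(job.sign_off()); print(status.sense()["clock"])
E
```

```text
the job is handed in; nothing more can be done
None
the job is handed in; nothing more can be done
```

The job is done and handed in at about 34.7 s on the robot's clock.

I took the cap and then the plate off and stood them upright, side by side, on the tray floor. The thin spacer went to the free peg, and the thick spacer went on the lifter. The plate (hub down) and then the cap went back on the spindle.

**Seating:** each part made contact within about 0.2 mm of the height worked out from its grasp and the given sizes. Forces stayed low, about 12 N at most in the readings. Every part was let go.

**Last pictures (side and top):**
- The stack is upright on the lifter.
- The thin and middle spacers sit flat on their pegs, and the third peg is empty.
- The turquoise look-alikes were never touched.
- The arm is clear of everything.

**What disagreed:**
- Both cameras showed positions about 2–3 mm larger in x than the arm's own readings. I corrected for this with pictures taken before each insertion onto the lifter or peg.
- The thick spacer sits about 1 mm off centre on the spindle, within its 2 mm of play.

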